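Chock the rolling pin on the drainer and scrape the board clear

ROBOT

A 6-joint arm with a two-finger parallel gripper is mounted at the origin on the work surface. World frame = base frame: x ahead of the robot, y to its left, z up, the work surface at z = 0. Lengths are in mm, angles in rad, forces in N, time in s.
With the tool pointing down it reaches from about 325 to 1000 mm from the base axis. Payload 5.1 kg.
Tool frame: the origin (TCP) lies at the very end of the fingers, on their centre line; the grasp point (between the pads) lies grasp_offset behind it (grasp_offset is the distance from the TCP to the grasp point, in mm); z points along the fingers, y is the line along which they close (so a half turn about z gives the same grasp; the last joint's range is limited). The gripper opens to 85 mm and grips with 20 to 120 N. Pads are 22 mm wide; open, the fingers measure 114 mm over their backs; the gripper's body (76 mm by 85 mm) begins 54 mm behind the grasp point. The pads swing forward as they close: fully open they stand 13 mm farther back than shut.
Start: joints at [-1.339, 0.124, 1.65, -0, 1.367, -0.083], TCP at [201.224, -618.056, 231.322] pointing down, gripper open.
Joint ranges: [-2.61, 2.61], [-1.02, 2.33], [0.03, 2.71], [-1.35, 4.49], [0.32, 2.68], [-2.91, 2.91]. Speed limits (rad/s): [2.57, 2.57, 3.14, 3.14, 3.14, 3.14].

INTERFACE

Orientations are given as a unit quaternion [x, y, z, w].
In Python, from station import get_state, camera, job_done, grasp_offset gives the robot as it stands.
- The arm moves only by the shell command python3 -m jog 'ROWS' [FORCE]. ROWS is a JSON object whose one key "commands" holds a list of rows, each a list of 7 numbers: the shift along the world's x, y, z in m, then the turn, a rotation vector about the world's x, y, z in rad, then the finger opening in m, from 0 to 0.0854. A call has 1 to 20 rows; each row shifts and turns the commanded pose from where the row before left it; what a row does not reach is not made up. A row lasts 1/12 s, in which the tool goes at most 41.7 mm and 7.16 degrees, less where a joint would pass 70% of its speed; a pose out of reach is approached as far as the arm can. A call with a gripper value outside its range is refused whole. The fingers move at their own pace and stop on an object; FORCE is the grip in N (left out, the last holds). Time passes only in rows, so rows that do not move let the fingers close. It gives the time, the measured TCP pose, the force, the opening and the grip force at its end, in the units of the state.
- get_state(): the state, without advancing time (a new reading comes with each control period).
- camera(name): name is "scene" or "side" or "wrist"; returns a dict with "frame" (420x560x3 uint8, blue, green, red), "depth" (420x560 float32, mm along the optical axis (not along the pixel's ray), 0 where there is no reading), "fx", "fy", "cx", "cy" (pixels), "k1" (the pictures are not rectified: a ray, as slopes to the right and down, at radius r is drawn at 1 + k1 r^2 times it, then the intrinsics apply), "camera_from_world" (4x4, takes a point from world to camera coordinates). Camera axes: x right, y up, looking along -z (the intrinsics and any distortion apply to the point x, -y, -z); pixel columns grow to the right and rows downward; lengths in mm; the calibration is good to about 2 mm. A picture is of the moment at which its call begins.
- job_done(): hands the job in; it is judged then, once.
The state is a dict: "time_s": time; "joint_positions": joint angles; "joint_velocities": joint speeds; "tau": joint torques, N m; "eef_pos": TCP position; "eef_rot": TCP orientation; "wrist_force": force on the tool from outside, world axes, zero at the start; "torque": the same for the moment, N m; "width": finger opening in mm; "finger_force": force on a finger pad.
Only numpy, scipy, OpenCV 4.12 (cv2) and the standard library are available. Lean on these libraries where they do the work, as an engineer would, in place of code of your own. Each camera call takes 0.05 s, during which the arm holds its last target. There are 200 camera calls.

TASK

Clear the wooden board: stand the two orange wedges side by side on the slope of the steel drainer, thin edges straight uphill, then lay the rolling pin level across the slope against both of them (one towards each end) and let go only once it is chocked, so that it never rolls loose down to the foot of the drainer. Stand the small spice tin upright on the cork coaster, then with the red scraper push every yellow chip off the open end of the board into the blue tray (never lift chips with the fingers), and stand the scraper upright on its dark mat again. Leave the tostonera and the canister where they are.

Things in the scene. Friction and masses are not known exactly. Their poses are not given: they have to be found in the camera images.
- drainer: Fixed steel draining board, left or right; 250 mm wide (y). Origin on the counter under its middle. x=-160 to -60 mm: level apron, top 10 mm up, ended at x=-164 by a lip 20 mm high. x=-60 to 160 mm: plane rising to its +x (away from the robot) at 0.16 rad, height = 10 mm + 0.161*(x + 60 mm); round things roll down it. Rails at y=+-129 mm, 8 mm above it.
- board: Fixed wooden board 230 (x) x 220 (y) mm, top surface 36 mm above the counter; origin on the counter under its middle. Rims 10 mm wide and 8 mm high along the near edge (x=-115 to -105 mm) and both sides (|y|=100 to 110 mm); the far end x=+115 mm is open, without rim. May be left or right of the middle.
- tray: Fixed blue tray directly beyond the board's open end, same yaw as the board, 110 (x) x 230 (y) mm, origin under its middle, floor 4 mm above the counter, walls 30 mm high on its far side and both ends; none towards the board.
- mat: Fixed dark rubber mat 110 (x) x 150 (y) x 3 mm, origin under its middle; the scraper's place.
- pin: Rolling pin, wood, about 0.25 kg: cylinder 44 mm diameter, 170 mm long along its y, plus a 24 mm dia. 16 mm knob at each end; origin at its centre (22 mm above what it lies on). Its x and z turn as it rolls. Starts on the board near its near rim, across the board. Pinch it across its diameter at the middle.
- wedge1: Orange chock wedge, 0.12 kg, 40 mm wide (y). Seen from the side: block x=-25 to -5 mm, 32 mm high, then a straight 50 degree face down to the thin toe at x=+20 mm. Origin on its underside. Grip across its width at about x=-10 mm. With its toe uphill against the pin, the pin axis comes to lie about 32 mm uphill of the wedge origin.
- wedge2: A second wedge, the same as wedge1.
- scraper: Scraper block: red foot 40 (x) x 80 (y) x 22 mm high, white grip 26 (x) x 70 (y) mm above it up to 52 mm height; origin under its middle, on the underside. Stands on the mat at the start. Grip it across the 26 mm of the white grip; push with the long face (along +-x).
- chip1: Yellow plantain chip, rigid, 30 x 20 x 8 mm, 12 g, flat on the board at the start; origin under its middle. 3 to 6 of the six are present.
- chip2: Yellow plantain chip, rigid, 30 x 20 x 8 mm, 12 g, flat on the board at the start; origin under its middle. 3 to 6 of the six are present.
- chip3: Yellow plantain chip, rigid, 30 x 20 x 8 mm, 12 g, flat on the board at the start; origin under its middle. 3 to 6 of the six are present.
- chip4: Yellow plantain chip, rigid, 30 x 20 x 8 mm, 12 g, flat on the board at the start; origin under its middle. 3 to 6 of the six are present.
- chip5: Yellow plantain chip, rigid, 30 x 20 x 8 mm, 12 g, flat on the board at the start; origin under its middle. 3 to 6 of the six are present.
- chip6: Yellow plantain chip, rigid, 30 x 20 x 8 mm, 12 g, flat on the board at the start; origin under its middle. 3 to 6 of the six are present.
- tin: Spice tin, steel with black lid: upright cylinder 46 mm diameter, 50 mm high, 0.12 kg, on the board towards its open end at the start; origin under its middle.
- coaster: Fixed cork disc 70 mm across, 5 mm thick, far left on the counter; origin under its middle.
- tostonera: Bystander: closed green tostonera 110 x 150 x 34 mm with a handle tab and white latch at its +y end, far right; origin under its middle.
- canister: Bystander: aluminium canister 76 mm across, 130 mm tall, with twist cap, far left; origin under its middle.

How it is judged:
By the outcome, as a careful person would: the job done as asked, in the order asked, and still so for the second after the job is handed in, with the robot touching nothing.
Of chip1, chip2, chip3, chip4, chip5, chip6 only 3 to 6 are there at a start; the rules pass over those that are not, and their reading is None.
At some moment in a run one of scraper, chip1, chip2, chip3, chip4, chip5, chip6 may be knocked a few centimetres aside while the robot is not near it.
It also fails if it takes over 200 s, if anything falls off the work surface, if the arm or the gripper's body presses on something with over 40 N, if the wrist force passes 120 N, or if a joint passes its speed limit or range.

## Working session

There is one attempt and no reset: what is moved stays moved. The work goes in short steps, Python scripts to look and compute and a shell command to move; the robot and the scene stay as the last step left them, time stands still between calls to the robot, and variables do not carry over. Pictures are saved under pics/ and viewed, at most 14 in all, crops included, and the job is handed in when it is done.

```bash
ls; mkdir -p pics
cat > h.py <<'E'
import numpy as np, cv2
from station import get_state, camera, grasp_offset
def snap(n, f=None):
    c=camera(n)
    if f: cv2.imwrite('pics/'+f, c['frame'])
    return c
def cloud(c):
    "world xyz for every pixel from depth"
    h,w=c['depth'].shape
    v,u=np.mgrid[0:h,0:w]
    K=np.array([[c['fx'],0,c['cx']],[0,c['fy'],c['cy']],[0,0,1.]])
    p=cv2.undistortPoints(np.stack([u,v],-1).reshape(-1,1,2).astype(float),K,np.array([c['k1'],0,0,0.])).reshape(h,w,2)
    d=c['depth']
    P=np.stack([p[...,0]*d,-p[...,1]*d,-d,np.ones_like(d)],-1)
    W=P@np.linalg.inv(c['camera_from_world']).T
    W[d==0]=np.nan
    return W[...,:3], p
def onplane(c,uv,z):
    K=np.array([[c['fx'],0,c['cx']],[0,c['fy'],c['cy']],[0,0,1.]])
    p=cv2.undistortPoints(np.array(uv,float).reshape(-1,1,2),K,np.array([c['k1'],0,0,0.])).reshape(-1,2)
    M=np.linalg.inv(c['camera_from_world']); o=M[:3,3]
    r=np.c_[p[:,0],-p[:,1],-np.ones(len(p))]@M[:3,:3].T
    return o+r*((z-o[2])/r[:,2])[:,None]
E
python3 - <<'E'
from h import *
s=get_state(); print(s, grasp_offset() if callable(grasp_offset) else grasp_offset)
a=[snap(n,n+'0.png') for n in('scene','side','wrist')]
for c in a: print(np.linalg.inv(c['camera_from_world']).round(2).tolist(),c['fx'],c['k1'])
cv2.imwrite('pics/ss.png',np.vstack([a[0]['frame'],a[1]['frame']])[:, :][::1,::1] if 0 else cv2.resize(np.hstack([a[0]['frame'],a[1]['frame']]),(800,300)))
E
```

```text
pics
{'time_s': 0.0, 'joint_positions': array([-1.33863048e+00,  1.24517793e-01,  1.65168871e+00,  1.51813606e-05,
        1.36750922e+00, -8.26040089e-02]), 'joint_velocities': array([ 1.71478192e-04,  6.28538151e-05,  1.41036747e-04, -5.96522845e-05,
        3.78806263e-04, -1.04634349e-03]), 'tau': array([-1.06808322e-03, -4.23607850e+01, -3.65452731e+01, -2.56207195e-04,
        6.98997508e-03, -1.20687886e-07]), 'eef_pos': array([ 201.0692235 , -617.46752533,  230.03611804]), 'eef_rot': array([ 9.87640221e-01,  1.56734385e-01, -7.18967933e-05, -1.05912577e-03]), 'wrist_force': array([0.54437699, 0.28490659, 0.66983122]), 'torque': array([ 0.00132842,  0.02947001, -0.03465143]), 'finger_force': 0.0, 'width': 85.80593274492949} 18.700000000000003
[[-0.79, -0.5, 0.35, 1018.08], [0.61, -0.64, 0.47, 702.73], [-0.01, 0.58, 0.81, 1165.54], [0.0, 0.0, 0.0, 1.0]] 451.8787765387126 -0.06326276800223796
[[0.95, 0.24, -0.21, 202.8], [-0.32, 0.73, -0.61, -958.31], [0.0, 0.64, 0.77, 1319.7], [0.0, 0.0, 0.0, 1.0]] 461.32955172499516 -0.1268200351117293
[[0.31, 0.91, 0.26, 267.29], [-0.95, 0.3, 0.08, -595.68], [-0.0, -0.27, 0.96, 373.14], [0.0, 0.0, 0.0, 1.0]] 331.78938218734385 0.023068828319377652
```

View pics/side0.png

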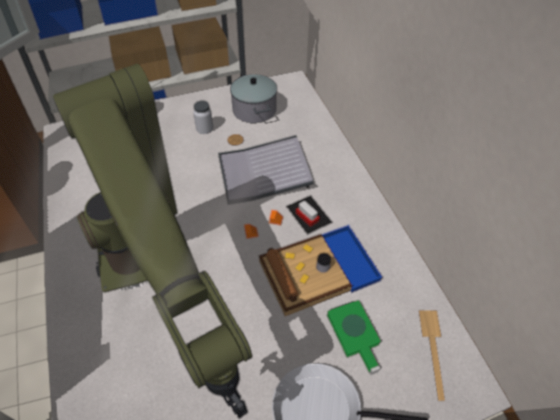

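View pics/scene0.png

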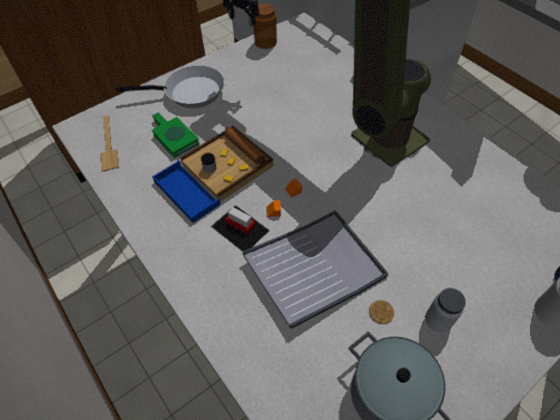

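The side view shows the drainer at (265,168), wedges at (250,231) and (276,216), scraper on its mat at (308,214), board at (305,272) with tin (323,262), pin at (281,274), and tray at (352,258). The coaster is at (235,140). The scene view agrees.

```bash
cat >> h.py <<'E'
HSV={'orange':((4,170,90),(16,255,255)),'yellow':((20,140,110),(34,255,255)),'red':((0,150,60),(3,255,255)),'red2':((172,150,60),(180,255,255)),'blue':((100,150,60),(130,255,255)),'green':((50,120,40),(85,255,255))}
def blobs(c,col,box,minpx=12):
    "box=(x0,x1,y0,y1,z0,z1) world; list (contour mask, points)"
    W,_=cloud(c); hsv=cv2.cvtColor(c['frame'],cv2.COLOR_BGR2HSV)
    m=cv2.inRange(hsv,*HSV[col])if col in HSV else np.full(hsv.shape[:2],255,np.uint8)
    b=np.array(box).reshape(3,2)
    ok=np.all((W>b[:,0])&(W<b[:,1]),-1)
    m=((m>0)&ok).astype(np.uint8)
    n,l,st,ce=cv2.connectedComponentsWithStats(m,connectivity=4)
    return [(ce[i].round(1),W[l==i]) for i in range(1,n) if st[i,4]>=minpx]
def rect(P):
    r=cv2.minAreaRect(P[:,:2].astype(np.float32)); return [np.round(r[0],1).tolist(),np.round(r[1],1).tolist(),round(r[2],1)]
E
python3 - <<'E'
from h import *
for n in('side','scene'):
    c=snap(n); W,_=cloud(c)
    print(n)
    for col in('orange','yellow','red','red2','blue','green'):
        for ce,P in blobs(c,col,(200,1000,-600,700,-10,200)):
            print(col,ce,len(P),'mean',P.mean(0).round(1),'z',P[:,2].min().round(1),P[:,2].max().round(1),rect(P))
c=snap('side')
cv2.imwrite('pics/s2.png',cv2.resize(c['frame'][120:320,200:400],(800,800))[:,:][0:800] if 0 else cv2.resize(c['frame'][125:315,200:400],(630,600),interpolation=cv2.INTER_CUBIC))
E
```

```text
side
orange [275.5 217.3] 109 mean [527.  -3.  23.] z 3.7 37.4 [[527.9, -1.7], [39.8, 35.7], 60.5]
orange [250.3 230.8] 106 mean [424.9 -32.3  24.1] z 5.6 36.3 [[426.1, -30.0], [37.1, 37.6], 74.2]
yellow [307.5 247.9] 50 mean [ 582.2 -173.3   41.6] z 32.7 47.9 [[583.5, -171.3], [27.9, 31.8], 47.8]
yellow [289.3 255.1] 56 mean [ 515.1 -180.4   41. ] z 29.3 48.4 [[515.6, -178.4], [27.8, 33.2], 53.3]
yellow [299.8 266.1] 54 mean [ 533.1 -231.    40.6] z 29.5 48.5 [[534.3, -229.2], [34.1, 24.7], 26.8]
yellow [303.9 278.4] 55 mean [ 528.7 -279.6   43.3] z 30.8 48.2 [[528.8, -278.6], [28.4, 21.3], 49.2]
red [306.5 217.9] 130 mean [633.4 -34.8  14.5] z -7.3 31.7 [[634.2, -24.5], [63.5, 95.5], 47.9]
blue [351.9 257.8] 1729 mean [ 720.5 -236.4    6.7] z -5.8 35.2 [[711.2, -238.4], [109.4, 230.8], 4.2]
green [354.5 331.6] 1508 mean [ 609.4 -492.8   32. ] z 5.4 41.8 [[613.3, -500.8], [109.5, 198.7], 1.3]
scene
orange [230.4 131.2] 13 mean [ 474.3 -312.8   81.3] z 77.5 85.0 [[475.3, -310.9], [30.7, 10.1], 81.6]
orange [292.4 186.7] 138 mean [431.1 -24.1  25.6] z 6.4 39.7 [[429.3, -24.0], [39.7, 
[... 404 characters left out ...]
.6], 37.2]
yellow [228.1 177.6] 50 mean [ 582.  -171.7   44.8] z 31.8 50.6 [[579.2, -174.0], [27.8, 29.0], 31.5]
red [249.9 224.3] 20 mean [626.5  12.8  26.9] z 20.2 31.7 [[627.9, 14.0], [31.4, 6.4], 29.4]
red [244.8 228.5] 13 mean [646.9  14.1  24.3] z 18.5 29.0 [[647.1, 14.0], [17.2, 7.1], 81.2]
blue [171.4 165.7] 16 mean [ 698.3 -348.2   29. ] z 22.5 34.3 [[697.6, -348.4], [36.7, 7.4], 1.8]
blue [185.6 191.7] 1588 mean [ 712.4 -236.6    9.4] z -2.7 38.4 [[712.3, -236.1], [110.0, 234.7], 3.8]
blue [161.4 171.7] 16 mean [ 738.1 -346.    28.4] z 17.0 33.5 [[738.0, -346.8], [36.8, 8.0], 3.9]
green [173.9 135.1] 1075 mean [ 619.8 -468.9   33.2] z 5.6 44.9 [[617.4, -493.4], [110.7, 212.5], 3.0]
```

View pics/s2.png

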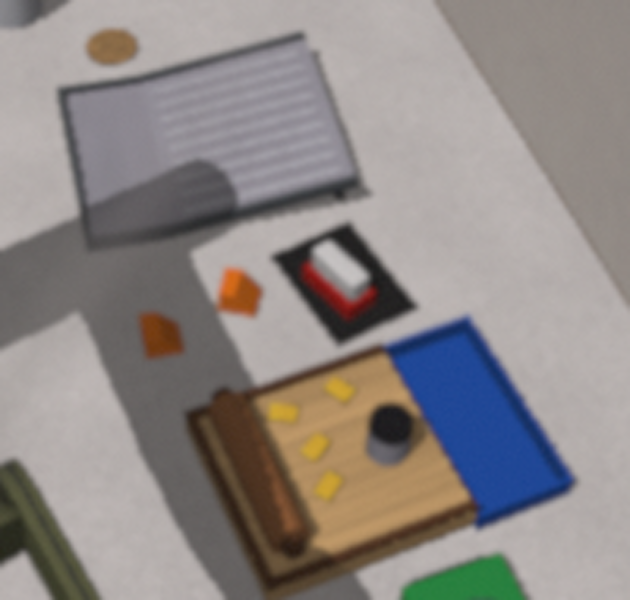

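```bash
r='[0.0135,0.03,0.006,0,0,-0.01575,0.085]'; python3 -m jog '{"commands":[[0.0,0.005,0.03,0,0,0,0.085],[0.0135,0.03,0.006,0,0,-0.0157,0.085],[0.0135,0.03,0.006,0,0,-0.0157,0.085],[0.0135,0.03,0.006,0,0,-0.0157,0.085],[0.0135,0.03,0.006,0,0,-0.0157,0.085],[0.0135,0.03,0.006,0,0,-0.0157,0.085],[0.0135,0.03,0.006,0,0,-0.0157,0.085],[0.0135,0.03,0.006,0,0,-0.0157,0.085],[0.0135,0.03,0.006,0,0,-0.0157,0.085],[0.0135,0.03,0.006,0,0,-0.0157,0.085],[0.0135,0.03,0.006,0,0,-0.0157,0.085],[0.0135,0.03,0.006,0,0,-0.0157,0.085],[0.0135,0.03,0.006,0,0,-0.0157,0.085],[0.0135,0.03,0.006,0,0,-0.0157,0.085],[0.0135,0.03,0.006,0,0,-0.0157,0.085],[0.0135,0.03,0.006,0,0,-0.0157,0.085],[0.0135,0.03,0.006,0,0,-0.0157,0.085],[0.0135,0.03,0.006,0,0,-0.0157,0.085],[0.0135,0.03,0.006,0,0,-0.0157,0.085],[0.0135,0.03,0.006,0,0,-0.0157,0.085]]}' 20
python3 - <<'E'
from h import *
print(get_state()['joint_positions'].round(3), get_state()['eef_rot'].round(3))
c=snap('wrist','w1.png'); W,_=cloud(c)
np.save('w1.npy',W)
for col in('orange','yellow','red'):
  for ce,P in blobs(c,col,(200,1000,-600,700,-10,200),40):
    print(col,ce,len(P),'mean',P.mean(0).round(1),'z',P[:,2].min().round(1),P[:,2].max().round(1),rect(P))
    t=P[P[:,2]>P[:,2].max()-4]
    print('   top',len(t),t.mean(0).round(1),rect(t))
E
```

```text
time_s: 1.97
eef_pos: [458.0, -41.4, 375.8]
eef_rot: [1.0, 0.008, 0.0, 0.0]
wrist_force: [0.5, -0.7, 0.2]
width: 85.0
finger_force: 0.0
[-0.207 -0.357  1.852 -0.     1.646  1.348] [1.    0.008 0.    0.   ]
orange [244.9 117. ] 808 mean [531.6   6.3  25.2] z -0.7 35.4 [[532.9, 7.7], [42.4, 41.3], 57.7]
   top 350 [522.6  12.   32.8] [[522.6, 11.3], [37.5, 20.1], 57.7]
orange [263.5 187. ] 718 mean [430.9 -20.5  24.4] z 3.6 35.3 [[430.1, -20.4], [36.1, 41.8], 83.2]
   top 284 [419.4 -19.2  32.7] [[419.7, -19.3], [35.9, 20.5], 82.5]
yellow [375.1  77.7] 379 mean [ 583.6 -168.4   43. ] z 34.2 46.5 [[584.2, -169.3], [20.6, 28.4], 32.0]
   top 299 [ 583.2 -169.6   44.1] [[583.2, -169.8], [18.5, 28.1], 32.0]
yellow [414.1 117.3] 349 mean [ 534.2 -226.6   43.2] z 34.8 46.6 [[534.0, -227.4], [30.1, 19.0], 35.3]
   top 279 [ 533.8 -227.8   44. ] [[533.6, -227.6], [29.2, 19.0], 35.2]
yellow [448.3 120.7] 347 mean [ 530.2 -273.6   43.1] z 34.0 46.2 [[529.9, -274.6], [30.1, 19.2], 40.3]
   top 284 [ 530.1 -274.5   43.9] [[530.4, -274.3], [29.0, 19.0], 40.3]
yellow [376.2 129.9] 334 mean [ 517.  -176.7   43.1] z 34.5 47.0 [[517.2, -177.5], [19.3, 30.7], 65.2]
   top 253 [ 516.3 -178.1   44.4] [[516.1, -178.0], [17.4, 29.1], 65.5]
red [262.9  42.7] 668 mean [627.7 -18.4  21. ] z 0.9 32.9 [[645.1, -17.9], [48.7, 87.2], 19.6]
   top 12 [632.8 -33.5  30.5] [[631.0, -28.9], [0.4, 54.7], 20.4]
```

View pics/w1.png

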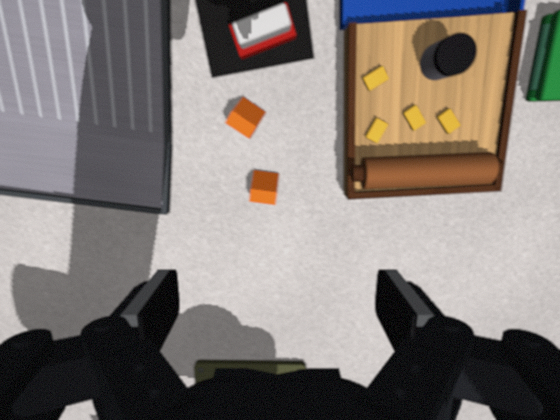

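Wrist view: wedges at (245,117) and (263,187), pin at (428,170), four chips, tin at (455,54), scraper at (262,30). The measured sizes match the ones given. Next I measure the fixtures.

Run:
```python
from h import *
Ws=[cloud(snap(n))[0].reshape(-1,3) for n in('side','scene')]
def sel(P,b):
    b=np.array(b).reshape(3,2); P=P[~np.isnan(P).any(1)]; return P[np.all((P>b[:,0])&(P<b[:,1]),1)]
for P in Ws:
    d=sel(P,(340,850,50,360,7,70)); r=cv2.minAreaRect(d[:,:2].astype(np.float32)); print('drainer',len(d),r, d.mean(0).round(1))
    # slope plane
    s=sel(d,(500,680,110,280,10,60)); A=np.c_[s[:,:2],np.ones(len(s))]; k=np.linalg.lstsq(A,s[:,2],rcond=None)[0]; print(' slope',k, np.hypot(*k[:2]),np.degrees(np.arctan2(k[1],k[0])))
    co=sel(P,(300,700,330,520,2.5,9)); 
    b=sel(P,(400,660,-370,-120,28,60)); print('board',rect(b))
c=snap('side');W,_=cloud(c);hsv=cv2.cvtColor(c['frame'],cv2.COLOR_BGR2HSV)
for n in('side','scene'):
    c=snap(n);W,_=cloud(c);hsv=cv2.cvtColor(c['frame'],cv2.COLOR_BGR2HSV)
    m=cv2.inRange(hsv,(8,80,60),(22,220,255))>0
    m&=(W[...,0]>300)&(W[...,0]<750)&(W[...,1]>280)&(W[...,1]<560)&(W[...,2]<30)
    print('coaster',m.sum(),np.nanmean(W[m],0).round(1),rect(W[m]))
W=np.load('w1.npy').reshape(-1,3)
t=sel(W,(480,680,-330,-120,70,110)); print('tin?',len(t)); t=sel(W,(540,700,-330,-180,75,100)); print(len(t),t.mean(0) if len(t) else '',rect(t) if len(t) else '')
p=sel(W,(400,520,-400,-120,60,95)); print('pin',len(p),p.mean(0).round(1),p[:,2].max(),rect(p))
g=sel(W,(590,720,-90,60,42,70)); print('grip',len(g),g.mean(0).round(1),rect(g))
```

```text
drainer 3639 ((610.2279052734375, 209.77142333984375), (301.13238525390625, 478.25653076171875), 89.62458038330078) [573.6 219.5  23.5]
 slope [ 1.48744574e-01 -2.45329157e-02 -5.93883791e+01] 0.15075414466182402 -9.365658090666631
board [[544.5, -249.6], [239.6, 224.8], 4.4]
drainer 8833 ((594.0098876953125, 205.8140411376953), (308.62445068359375, 501.710693359375), 89.84371185302734) [570.3 236.5  25.7]
 slope [ 1.53310105e-01 -2.52541142e-02 -5.85097519e+01] 0.1553761836005548 -9.354084698889588
board [[547.2, -248.9], [247.1, 229.7], 5.3]
coaster 122 [503.2 457.3   4.1] [[502.7, 456.1], [62.2, 59.6], 73.3]
coaster 441 [504.1 460.7   6.1] [[502.4, 460.3], [65.6, 66.4], 72.8]
tin? 1863
1497 [ 604.36772748 -248.88044168   85.36729895] [[604.6, -250.3], [44.8, 45.6], 25.5]
pin 4500 [ 466.2 -243.    75.1] 82.83400648327597 [[463.9, -245.6], [44.6, 203.0], 3.4]
grip 1433 [640.3 -19.7  54.5] [[641.4, -19.2], [27.2, 69.6], 19.5]
```

Run:
```python
from h import *
for n in('side','scene'):
    c=snap(n);W,_=cloud(c)
    bl=blobs(c,None,(330,850,30,400,7,80),1000)
    for ce,P in bl:
        print(n,ce,len(P),rect(P))
        a=np.radians(-9.4); R=np.array([[np.cos(a),np.sin(a)],[-np.sin(a),np.cos(a)]])
        Q=P[:,:2]@R.T
        print(np.percentile(Q,[0.3,1,50,99,99.7],axis=0).round(1).tolist())
        # lip profile
        for u0 in range(int(Q[:,0].min()),int(Q[:,0].max()),20):
            k=(Q[:,0]>=u0)&(Q[:,0]<u0+20); 
            if k.sum(): print(u0,k.sum(),np.median(P[k,2]).round(1),Q[k,1].min().round(1),Q[k,1].max().round(1),end=' | ')
        print()
```

```text
side [267.1 170.4] 3747 [[561.5, 241.1], [277.0, 330.2], 83.5]
[[347.8, 188.1], [352.0, 191.0], [537.8, 311.2], [677.2, 463.0], [680.6, 467.6]]
343 164 16.4 187.0 454.9 | 363 199 10.5 183.6 452.8 | 383 189 10.3 185.3 462.0 | 403 192 10.4 186.2 459.8 | 423 195 9.9 188.6 461.9 | 443 201 10.5 188.1 461.9 | 463 232 12.0 190.3 459.0 | 483 222 14.8 189.7 459.6 | 503 155 17.4 191.8 337.4 | 523 170 19.8 193.2 377.1 | 543 245 24.2 193.4 466.2 | 563 281 27.9 194.5 469.3 | 583 272 30.7 196.6 468.4 | 603 272 34.1 196.9 467.8 | 623 274 37.0 199.4 471.6 | 643 272 41.0 198.5 475.0 | 663 208 43.0 201.5 471.8 | 683 4 41.2 207.6 233.4 | 
scene [313.6 267.8] 9394 [[556.0, 229.9], [296.6, 339.4], 83.0]
[[346.2, 192.9], [350.3, 197.5], [522.2, 338.7], [677.5, 466.9], [681.4, 469.8]]
341 432 19.2 186.8 456.7 | 361 530 12.5 188.5 457.2 | 381 515 12.5 188.9 458.0 | 401 528 12.2 191.0 459.3 | 421 537 12.4 182.1 459.9 | 441 520 12.6 184.9 462.1 | 461 520 14.7 194.9 461.4 | 481 534 17.8 183.6 463.8 | 501 542 21.2 193.1 465.4 | 521 555 24.1 181.4 465.7 | 541 572 27.6 198.9 466.3 | 561 577 30.4 199.9 467.4 | 581 584 33.9 198.8 468.6 | 601 602 36.8 200.4 470.6 | 621 610 40.0 202.9 470.5 | 641 632 43.3 175.8 471.5 | 661 568 45.6 175.6 472.5 | 681 36 42.1 205.0 280.6 |
```

```bash
python3 -m jog '{"commands":[[-0.0111,0.0071,-0.02,0,0,-0.0487,0.085],[-0.0111,0.0071,-0.03,0,0,-0.0487,0.085],[-0.0112,0.0072,-0.03,0,0,-0.0487,0.085],[0,0,-0.03,0,0,0,0.085],[0,0,-0.035,0,0,0,0.085],[0,0,-0.035,0,0,0,0.085],[0,0,-0.035,0,0,0,0.085],[0,0,-0.035,0,0,0,0.085],[0,0,-0.035,0,0,0,0.085],[0,0,-0.03,0,0,0,0.085],[0,0,-0.025,0,0,0,0.085],[0,0,-0.02,0,0,0,0.085],[0,0,-0.0138,0,0,0,0.085],[0,0,0,0,0,0,0.085],[0,0,0,0,0,0,0.03],[0,0,0,0,0,0,0.03],[0,0,0,0,0,0,0.03],[0,0,0,0,0,0,0.03],[0,0,0,0,0,0,0.03],[0,0,0,0,0,0,0.03]]}' 30
```

```text
time_s: 4.03
eef_pos: [425.7, -22.0, 3.1]
eef_rot: [0.998, -0.065, 0.001, 0.0]
wrist_force: [-1.2, -1.0, 6.4]
width: 39.6
finger_force: 31.3
```

```bash
python3 -m jog '{"commands":[[0,0,0.02,0,0,0,0.03],[0,0,0.035,0,0,0,0.03],[0,0,0.035,0,0,0,0.03],[0,0,0.035,0,0,0,0.03],[0.005,0.01,0.035,0,0,0,0.03],[0.008,0.03,0.025,0,0,0,0.03],[0.008,0.03,0.025,0,0,0,0.03],[0.008,0.03,0.025,0,0,0,0.03],[0.008,0.03,0.025,0,0,0,0.03],[0.008,0.03,0.025,0,0,0,0.03],[0.008,0.03,0.025,0,0,0,0.03],[0.008,0.03,0.02,0,0,0,0.03],[0.008,0.01,0,0,0,0,0.03],[0,0,0,0,0,0,0.03],[0,0,0,0,0,0,0.03]]}'
cat >> h.py <<'E'
def drainer(c):
    bl=blobs(c,None,(330,850,30,400,6,60),1000)
    ce,P=max(bl,key=lambda b:len(b[1])); return P
E
python3 - <<'E'
from h import *
c=snap('wrist','w2.png'); P=drainer(c); print(len(P),rect(P))
W,_=cloud(c); P=W.reshape(-1,3)
for y in (150,200,250,300,330):
    k=(abs(P[:,1]-y)<4); 
    Q=P[k&(P[:,0]>340)&(P[:,0]<800)&(P[:,2]>5)&(P[:,2]<80)]
    print(y,Q[:,0].min().round(1),Q[:,0].max().round(1))
for x in (420,480,520,560,600,660):
    Q=P[(abs(P[:,0]-x)<4)&(P[:,1]>60)&(P[:,1]<420)&(P[:,2]>7+max(0,(x-500)*.16-8))&(P[:,2]<80)]
    print(x,Q[:,1].min().round(1),Q[:,1].max().round(1))
s=P[(P[:,0]>530)&(P[:,0]<680)&(P[:,1]>140)&(P[:,1]<330)&(P[:,2]<70)]
k=np.linalg.lstsq(np.c_[s[:,:2],np.ones(len(s))],s[:,2],rcond=None)[0]
print(k,np.arctan2(k[1],k[0]),k[0]*560+k[1]*238+k[2])
E
```

```text
time_s: 5.28
eef_pos: [492.9, 208.7, 330.7]
eef_rot: [0.998, -0.064, -0.001, 0.0]
wrist_force: [0.3, -0.9, -2.1]
width: 39.7
finger_force: 30.9
48434 [[547.6, 245.6], [267.7, 302.7], 83.5]
150 384.5 686.9
200 420.2 693.3
250 426.4 699.7
300 402.5 705.4
330 404.4 709.0
420 126.3 393.7
480 120.4 387.1
520 115.9 381.6
560 109.4 377.1
600 105.6 374.1
660 99.4 366.4
[ 1.58716778e-01 -1.61902636e-02 -6.53664841e+01] -0.10165564112923646 19.661628791841693
```

View pics/w2.png

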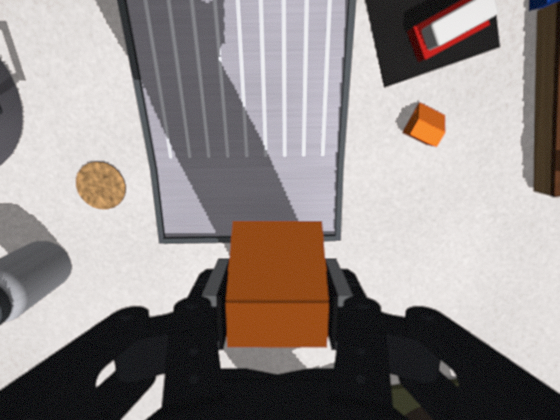

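```bash
python3 -m jog '{"commands":[[0.0105,0.011,-0.031,-0.0023,-0.0199,0.0016,0.03],[0.0105,0.011,-0.031,-0.0023,-0.0199,0.0016,0.03],[0.0105,0.011,-0.031,-0.0023,-0.0199,0.0016,0.03],[0.0105,0.011,-0.031,-0.0023,-0.0199,0.0016,0.03],[0.0105,0.011,-0.031,-0.0023,-0.0199,0.0016,0.03],[0.0105,0.011,-0.031,-0.0023,-0.0199,0.0016,0.03],[0.0105,0.011,-0.031,-0.0023,-0.0199,0.0016,0.03],[0.0105,0.011,-0.03,-0.0023,-0.0199,0.0016,0.03],[0,0,-0.02,0,0,0,0.03],[0,0,-0.02,0,0,0,0.03],[0,0,-0.01,0,0,0,0.03],[0,0,0,0,0,0,0.03],[0,0,0,0,0,0,0.03]]}'
python3 -c "
from h import *
s=get_state();print(s['eef_pos'],s['eef_rot'],s['wrist_force'])"
```

```text
time_s: 6.42
eef_pos: [576.9, 295.3, 34.1]
eef_rot: [0.995, -0.059, 0.079, 0.004]
wrist_force: [0.7, -0.1, -1.0]
width: 39.3
finger_force: 30.9
[576.89428578 295.30281693  34.14286992] [ 0.99511029 -0.05866411  0.07933828  0.00441292] [ 0.65792466 -0.14563302 -1.03898035]
```

```bash
python3 -m jog '{"commands":[[0,0,-0.003,0,0,0,0.03],[0,0,-0.003,0,0,0,0.03],[0,0,-0.002,0,0,0,0.03],[0,0,0,0,0,0,0.03]]}'; python3 -m jog '{"commands":[[0,0,-0.0015,0,0,0,0.03],[0,0,0,0,0,0,0.03]]}'
```

```text
time_s: 6.75
eef_pos: [577.5, 296.4, 27.0]
eef_rot: [0.995, -0.058, 0.08, 0.004]
wrist_force: [0.4, -0.1, -0.6]
width: 39.2
finger_force: 30.9
time_s: 6.92
eef_pos: [577.3, 296.4, 25.1]
eef_rot: [0.995, -0.058, 0.08, 0.004]
wrist_force: [0.6, 0.6, -1.5]
width: 39.5
finger_force: 30.9
```

```bash
python3 -m jog '{"commands":[[0,0,-0.0015,0,0,0,0.03],[0,0,0,0,0,0,0.03]]}'; python3 -m jog '{"commands":[[0,0,-0.0015,0,0,0,0.03],[0,0,0,0,0,0,0.03]]}'
```

```text
time_s: 7.08
eef_pos: [577.6, 296.6, 23.9]
eef_rot: [0.995, -0.058, 0.08, 0.004]
wrist_force: [-0.9, -0.7, 0.9]
width: 39.5
finger_force: 31.2
time_s: 7.25
eef_pos: [577.7, 296.6, 23.9]
eef_rot: [0.995, -0.058, 0.08, 0.004]
wrist_force: [-5.4, -1.9, 9.2]
width: 39.6
finger_force: 32.2
```

```bash
python3 -m jog '{"commands":[[0,0,0,0,0,0,0.055],[0,0,0,0,0,0,0.055],[0,0,0,0,0,0,0.055],[-0.0024,0,0.015,0,0,0,0.055],[-0.0048,0,0.03,0,0,0,0.06],[-0.0048,0,0.03,0,0,0,0.085],[0,-0.01,0.02,0.0046,0.04,0,0.085],[-0.003,-0.03,0.005,0.0046,0.04,0,0.085],[-0.003,-0.035,0,0.0046,0.04,0,0.085],[-0.003,-0.035,0,0.0046,0.039,0,0.085],[-0.004,-0.035,0,0,0,-0.0898,0.085],[-0.006,-0.035,0,0,0,-0.0898,0.085],[-0.006,-0.035,0,0,0,-0.0898,0.085],[-0.006,-0.035,0,0,0,-0.0898,0.085],[-0.004,-0.035,0,0,0,-0.0898,0.085],[-0.0038,-0.0028,-0.02,0,0,0,0.085],[0,0,-0.02,0,0,0,0.085],[0,0,0,0,0,0,0.085]]}'
python3 - <<'E'
from h import *
s=get_state();print(s['eef_pos'],s['eef_rot'])
c=snap('wrist','w3.png')
for ce,P in blobs(c,'orange',(200,1000,-600,700,-10,200),40):
    t=P[P[:,2]>P[:,2].max()-4]
    print(ce,len(P),rect(P),P[:,2].max(),'top',rect(t))
for n in('scene','side'):
  for ce,P in blobs(snap(n),'orange',(500,700,180,360,10,200),10):
    t=P[P[:,2]>P[:,2].max()-4]; print(n,ce,rect(P),rect(t),P[:,2].max())
E
```

```text
time_s: 8.75
eef_pos: [523.6, 7.9, 79.1]
eef_rot: [0.96, -0.28, -0.003, 0.0]
wrist_force: [-1.2, -0.0, -1.2]
width: 84.7
finger_force: 0.0
[523.60706277   7.91614695  79.10386667] [ 9.59997204e-01 -2.79996280e-01 -2.72900750e-03  6.01605176e-05]
[275.9 220.3] 4798 [[531.2, 4.4], [38.9, 43.7], 58.4] 34.6064850548463 top [[522.4, 9.8], [38.9, 22.8], 57.3]
scene [322.4 278.5] [[578.1, 297.1], [39.4, 48.2], 85.4] [[569.1, 298.8], [34.7, 20.4], 73.9] 58.79930326829799
```

```bash
python3 -m jog '{"commands":[[0.003,-0.0008,-0.02,0,0,0,0.085],[0,0,-0.02,0,0,0,0.085],[0,0,-0.02,0,0,0,0.085],[0,0,-0.0165,0,0,0,0.085],[0,0,0,0,0,0,0.085],[0,0,0,0,0,0,0.03],[0,0,0,0,0,0,0.03],[0,0,0,0,0,0,0.03],[0,0,0,0,0,0,0.03],[0,0,0,0,0,0,0.03],[0,0,0,0,0,0,0.03]]}'
```

```text
time_s: 9.82
eef_pos: [531.1, 7.7, 7.5]
eef_rot: [0.96, -0.279, 0.002, -0.001]
wrist_force: [-0.7, 0.8, 6.1]
width: 39.4
finger_force: 30.5
```

```bash
python3 -m jog '{"commands":[[0,0,0,0,0,0,0.06],[0,0,0,0,0,0,0.06],[0,0,0,0,0,0,0.06],[-0.0028,0.0018,-0.005,0,0,0,0.06],[0,0,0,0,0,0,0.06],[0,0,0,0,0,0,0.03],[0,0,0,0,0,0,0.03],[0,0,0,0,0,0,0.03],[0,0,0,0,0,0,0.03],[0,0,0,0,0,0,0.03]]}'
```

```text
time_s: 10.65
eef_pos: [526.6, 9.5, 0.4]
eef_rot: [0.96, -0.279, 0.0, -0.0]
wrist_force: [0.2, -0.4, -1.3]
width: 39.6
finger_force: 31.7
```

```bash
python3 -m jog '{"commands":[[0,0,0.02,0,0,0,0.03],[0,0,0.035,0,0,0,0.03],[0,0,0.035,0,0,0.0904,0.03],[0.006,0.02,0.025,0,0,0.0904,0.03],[0.006,0.03,0,0,0,0.0904,0.03],[0.006,0.03,0,0,0,0.0904,0.03],[0.006,0.03,0,0,0,0.0904,0.03],[0.006,0.03,0,-0.0046,-0.04,0,0.03],[0.0064,0.03,0,-0.0046,-0.04,0,0.03],[0,0.0081,-0.02,-0.0046,-0.04,0,0.03],[0,0,-0.025,-0.0046,-0.039,0,0.03],[0,0,-0.02,0,0,0,0.03],[0,0,-0.015,0,0,0,0.03],[0,0,0,0,0,0,0.03],[0,0,0,0,0,0,0.03],[0,0,0,0,0,0,0.03]]}'
python3 -m jog '{"commands":[[0,0,0,0,0,0,0.03]]}'
```

```text
time_s: 11.98
eef_pos: [564.0, 187.8, 36.7]
eef_rot: [0.995, -0.057, 0.081, 0.004]
wrist_force: [0.7, 0.2, -0.2]
width: 39.2
finger_force: 31.5
time_s: 12.07
eef_pos: [564.6, 187.8, 37.4]
eef_rot: [0.995, -0.057, 0.081, 0.004]
wrist_force: [-0.6, -0.1, -0.8]
width: 39.7
finger_force: 31.5
```

```bash
python3 -m jog '{"commands":[[-0.0013,0,-0.004,0,0,0,0.03],[0,0,-0.004,0,0,0,0.03],[0,0,-0.003,0,0,0,0.03],[0,0,-0.0015,0,0,0,0.03],[0,0,0,0,0,0,0.03]]}';python3 -m jog '{"commands":[[0,0,-0.0015,0,0,0,0.03],[0,0,0,0,0,0,0.03]]}'; python3 -m jog '{"commands":[[0,0,-0.0015,0,0,0,0.03],[0,0,0,0,0,0,0.03]]}'
```

```text
time_s: 12.48
eef_pos: [561.3, 187.5, 22.3]
eef_rot: [0.995, -0.057, 0.079, 0.004]
wrist_force: [0.4, -0.0, -1.1]
width: 39.3
finger_force: 31.5
time_s: 12.65
eef_pos: [561.7, 187.6, 21.3]
eef_rot: [0.995, -0.057, 0.08, 0.004]
wrist_force: [-0.1, 0.2, -1.1]
width: 39.5
finger_force: 31.5
time_s: 12.82
eef_pos: [562.1, 187.7, 20.4]
eef_rot: [0.995, -0.057, 0.08, 0.004]
wrist_force: [-1.3, -1.0, 1.5]
width: 40.2
finger_force: 31.7
```

```bash
python3 -m jog '{"commands":[[0,0,-0.001,0,0,0,0.03],[0,0,0,0,0,0,0.03],[0,0,0,0,0,0,0.055],[0,0,0,0,0,0,0.055],[0,0,0,0,0,0,0.055],[-0.0024,0,0.015,0,0,0,0.055],[-0.0048,0,0.03,0,0,0,0.06],[-0.0048,0,0.03,0,0,0,0.085],[-0.01,0.01,0.03,0.0046,0.04,0,0.085],[-0.02,0.02,0.02,0.0046,0.04,0,0.085],[-0.02,0.02,0.02,0.0046,0.04,0,0.085],[-0.01,0.005,0.02,0.0046,0.039,0,0.085],[0,0,0,0,0,0,0.085],[0,0,0,0,0,0,0.085]]}'
python3 - <<'E'
from h import *
c=snap('wrist','w4.png')
for ce,P in blobs(c,'orange',(200,1000,-600,700,-10,200),40):
    t=P[P[:,2]>P[:,2].max()-9]
    print(ce,len(P),rect(P),P[:,2].max(),'top',len(t),rect(t))
P=drainer(c);print(rect(P))
W,_=cloud(c); P=W.reshape(-1,3)
for y in (150,200,300,330):
    Q=P[(abs(P[:,1]-y)<4)&(P[:,0]>340)&(P[:,0]<800)&(P[:,2]>5)&(P[:,2]<80)]
    print(y,Q[:,0].min().round(1),Q[:,0].max().round(1))
for x in (480,520,560,600,660):
    Q=P[(abs(P[:,0]-x)<4)&(P[:,1]>60)&(P[:,1]<420)&(P[:,2]>7+max(0,(x-500)*.16-8))&(P[:,2]<80)]
    print(x,Q[:,1].min().round(1),Q[:,1].max().round(1))
E
```

```text
time_s: 13.98
eef_pos: [490.7, 243.1, 185.1]
eef_rot: [0.998, -0.057, 0.002, -0.001]
wrist_force: [0.4, 0.4, -0.2]
width: 85.1
finger_force: 0.0
[200.6 105.5] 2986 [[579.3, 296.9], [39.2, 47.1], 83.1] 55.65370462102504 top 1746 [[570.4, 297.9], [39.2, 29.2], 83.2]
[334.2 105.3] 2910 [[567.3, 188.8], [39.6, 46.2], 83.6] 55.16360549671515 top 1736 [[558.1, 189.8], [39.6, 27.8], 83.8]
[[523.6, 247.6], [267.5, 254.9], 83.5]
150 391.6 640.1
200 390.7 646.3
300 401.7 657.2
330 405.3 660.7
480 117.6 386.4
520 114.3 381.6
560 109.5 378.1
600 104.9 373.3
660 291.7 367.0
```

View pics/w4.png

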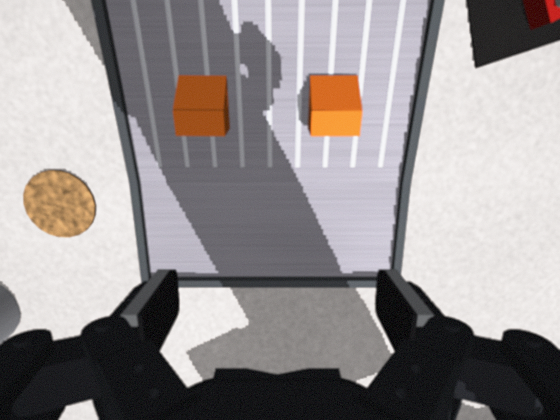

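Wedges placed side by side at (200,105) and (334,105): square to the drainer, toes uphill. Next, the pin.

```bash
python3 -m jog '{"commands":[[-0.0018,-0.0326,0.002,0,0,0.117,0.085],[-0.0018,-0.0326,0.002,0,0,0.117,0.085],[-0.0018,-0.0326,0.002,0,0,0.117,0.085],[-0.0018,-0.0326,0.002,0,0,0.117,0.085],[-0.0018,-0.0326,0.002,0,0,0.117,0.085],[-0.0018,-0.0326,0.002,0,0,0.117,0.085],[-0.0018,-0.0326,0.002,0,0,0.117,0.085],[-0.0018,-0.0326,0.002,0,0,0.117,0.085],[-0.0018,-0.0326,0.002,0,0,0.117,0.085],[-0.0018,-0.0326,0.002,0,0,0.117,0.085],[-0.0018,-0.0326,0.002,0,0,0.117,0.085],[-0.0018,-0.0326,0.002,0,0,0.117,0.085],[-0.0018,-0.0326,0.002,0,0,0.117,0.085],[-0.0018,-0.0326,0.002,0,0,0.117,0.085],[-0.0018,-0.0326,0.002,0,0,0.117,0.085],[0,0,0,0,0,0,0.085],[0,0,0,0,0,0,0.085]]}'
python3 - <<'E'
from h import *
c=snap('wrist','w5.png'); W,_=cloud(c)
P=W.reshape(-1,3);P=P[~np.isnan(P).any(1)]
k=(P[:,0]>425)&(P[:,0]<510)&(P[:,1]>-365)&(P[:,1]<-125)&(P[:,2]>60)&(P[:,2]<85)
Q=P[k];print(len(Q),rect(Q),Q[:,2].max())
t=Q[Q[:,2]>Q[:,2].max()-4]; print(rect(t)); 
for y in range(-340,-140,20):
    q=Q[abs(Q[:,1]-y)<3]
    if len(q)>20:
        a=np.linalg.lstsq(np.c_[2*q[:,[0,2]],np.ones(len(q))],(q[:,[0,2]]**2).sum(1),rcond=None)[0]; print(y,a[:2].round(1),q[:,2].max().round(1),q[:,0].min().round(1),q[:,0].max().round(1))
for ce,q in blobs(c,'yellow',(450,680,-370,-130,30,60),60): print(ce,rect(q[q[:,2]>40]))
b=P[(P[:,0]>400)&(P[:,0]<450)&(P[:,1]>-340)&(P[:,1]<-160)&(P[:,2]>39)&(P[:,2]<50)]; print('rim',rect(b))
E
```

```text
time_s: 15.45
eef_pos: [461.7, -246.2, 211.6]
eef_rot: [0.686, 0.728, -0.001, -0.002]
wrist_force: [-0.0, 0.6, -0.8]
width: 85.0
finger_force: 0.0
9879 [[463.8, -245.8], [43.6, 201.7], 3.2] 82.76034804857488
[[463.9, -246.5], [21.0, 169.4], 3.2]
-340 [469.   58.8] 70.7 457.9 479.6
-320 [467.9  58.5] 81.5 445.9 488.8
-300 [466.8  58.6] 81.8 445.3 488.3
-280 [465.7  58.4] 81.6 444.4 486.4
-260 [464.5  58.8] 81.7 443.6 485.8
-240 [463.5  58.5] 81.4 441.6 485.4
-220 [462.3  58.7] 81.8 440.9 483.4
-200 [461.2  58.6] 81.5 440.1 482.8
-180 [460.1  58.9] 81.5 438.2 480.9
-160 [461.4  70.7] 81.3 439.7 480.2
[417.7 122.9] [[582.7, -170.5], [19.5, 29.8], 31.7]
[342.  128.3] [[516.2, -178.9], [19.7, 30.2], 63.9]
[354.5 183.7] [[533.4, -228.9], [29.5, 20.3], 35.4]
[344.6 230.3] [[529.3, -275.7], [29.3, 20.0], 39.9]
rim [[430.0, -249.9], [10.2, 180.7], 4.1]
```

View pics/w5.png

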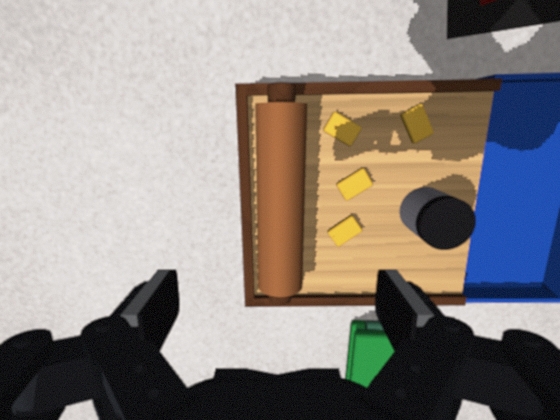

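```bash
python3 -m jog '{"commands":[[0.0022,0,-0.03,0,0,0,0.085],[0,0,-0.035,0,0,0,0.085],[0,0,-0.035,0,0,0,0.085],[0,0,-0.03,0,0,0,0.085],[0,0,-0.02,0,0,0,0.085],[0,0,-0.012,0,0,0,0.085],[0,0,0,0,0,0,0.085],[0,0,0,0,0,0,0.085]]}'; python3 -m jog '{"commands":[[0,0,0,0,0,0,0.085]]}'
```

```text
time_s: 16.17
eef_pos: [465.1, -244.0, 51.7]
eef_rot: [0.684, 0.73, -0.0, -0.001]
wrist_force: [-0.1, -0.8, 0.7]
width: 85.0
finger_force: 0.0
time_s: 16.25
eef_pos: [466.3, -245.1, 53.6]
eef_rot: [0.684, 0.73, -0.0, 0.001]
wrist_force: [0.0, 0.2, 0.3]
width: 85.0
finger_force: 0.0
```

```bash
python3 -m jog '{"commands":[[-0.0015,0,-0.006,0,0,0,0.085],[0,0,0,0,0,0,0.085],[0,0,0,0,0,0,0.06],[0,0,0,0,0,0,0.03],[0,0,0,0,0,0,0.03],[0,0,0,0,0,0,0.03],[0,0,0,0,0,0,0.03],[0,0,0,0,0,0,0.03]]}' 40; python3 -m jog '{"commands":[[0,0,0,0,0,0,0.03]]}'
```

```text
time_s: 16.92
eef_pos: [464.1, -245.1, 46.5]
eef_rot: [0.684, 0.73, -0.0, 0.0]
wrist_force: [0.5, 0.8, 2.2]
width: 42.8
finger_force: 41.2
time_s: 17.0
eef_pos: [464.1, -245.0, 46.5]
eef_rot: [0.684, 0.73, -0.0, 0.0]
wrist_force: [-0.6, 0.9, 3.5]
width: 42.7
finger_force: 41.3
```

```bash
python3 -m jog '{"commands":[[0,0,0,0,0,0,0.052],[0,0,0,0,0,0,0.052],[0,0,-0.0015,0,0,0,0.052],[0,0,-0.0015,0,0,0,0.052],[0,0,0,0,0,0,0.052]]}'; python3 -m jog '{"commands":[[0,0,0,0,0,0,0.03],[0,0,0,0,0,0,0.03],[0,0,0,0,0,0,0.03],[0,0,0,0,0,0,0.03]]}' 45
```

```text
time_s: 17.42
eef_pos: [463.2, -244.4, 42.1]
eef_rot: [0.684, 0.73, -0.0, -0.001]
wrist_force: [-0.6, -0.2, -1.0]
width: 52.0
finger_force: 0.0
time_s: 17.75
eef_pos: [463.6, -244.7, 42.8]
eef_rot: [0.684, 0.73, -0.0, -0.001]
wrist_force: [-0.2, 0.0, -1.1]
width: 42.7
finger_force: 46.1
```

```bash
python3 -m jog '{"commands":[[0,0,0.005,0,0,0,0.03],[0,0,0.01,0,0,0,0.03],[0,0,0.015,0,0,0,0.03],[0,0,0.02,0,0,0,0.03],[0,0,0.02,0,0,0,0.03],[0,0,0,0,0,0,0.03],[0,0,0,0,0,0,0.03]]}'
python3 - <<'E'
from h import *
s=get_state();print(s['wrist_force'],s['eef_pos'])
for n in('wrist','side','scene'):
    c=snap(n); W,_=cloud(c);P=W.reshape(-1,3);P=P[~np.isnan(P).any(1)]
    k=(P[:,0]>415)&(P[:,0]<515)&(P[:,1]>-365)&(P[:,1]<-125)&(P[:,2]>95)&(P[:,2]<160)
    Q=P[k]
    for a,b in((-340,-270),(-220,-150)):
        q=Q[(Q[:,1]>a)&(Q[:,1]<b)]
        if len(q)>20: print(n,len(q),q[:,2].max().round(1),q[:,0].min().round(1),q[:,0].max().round(1))
    for ce,q in blobs(c,'yellow',(450,680,-370,-130,30,60),20) if n=='wrist' else []: print(ce,rect(q[q[:,2]>40]))
E
```

```text
time_s: 18.33
eef_pos: [464.6, -245.3, 114.6]
eef_rot: [0.684, 0.73, -0.0, 0.001]
wrist_force: [0.4, 0.1, -3.0]
width: 42.5
finger_force: 46.2
[ 0.40067237  0.12283226 -3.039785  ] [ 464.57378322 -245.32122764  114.60809408]
wrist 136 146.2 444.6 488.1
wrist 23126 154.1 438.1 484.0
[475.2 124.7] [[582.6, -170.7], [19.6, 29.8], 31.8]
[365.3 132.5] [[516.0, -179.1], [20.0, 30.0], 63.9]
[381.1 210.6] [[533.4, -228.8], [30.0, 19.8], 36.2]
[372.  270.4] [[533.6, -272.5], [19.6, 20.7], 41.5]
side 339 154.4 442.9 490.2
side 29 147.4 437.1 452.0
scene 28 154.0 463.5 490.3
scene 279 157.2 436.0 484.0
```

```bash
python3 -m jog '{"commands":[[0,0,0.02,0,0,0,0.03],[0.003,0.01,0.025,0,0,0,0.03],[0.006,0.018,0,0,0,-0.018,0.03],[0.0085,0.027,0,0,0,-0.018,0.03],[0.0095,0.0301,0,0,0,-0.018,0.03],[0.0095,0.0301,0,0,0,-0.018,0.03],[0.0095,0.0301,0,0,0,-0.018,0.03],[0.0095,0.0301,0,0,0,-0.018,0.03],[0.0095,0.0301,0,0,0,-0.018,0.03],[0.0095,0.0301,0,0,0,-0.018,0.03],[0.0095,0.0301,0,0,0,-0.018,0.03],[0.0095,0.0301,0,0,0,-0.018,0.03],[0.0095,0.0301,0,-0.0023,-0.0199,0,0.03],[0.0095,0.0301,0,-0.0023,-0.0199,0,0.03],[0.0095,0.0301,0,-0.0023,-0.0199,0,0.03],[0.0095,0.0301,0,-0.0023,-0.0199,0,0.03],[0.0095,0.03,0,-0.0023,-0.0199,0,0.03],[0.008,0.025,0,-0.0023,-0.0199,0,0.03],[0.006,0.018,0,-0.0023,-0.0199,0,0.03],[0.003,0.010,0,-0.0023,-0.0197,0,0.03]]}'
python3 -m jog '{"commands":[[0,0,-0.02,0,0,0,0.03],[0,0,-0.02,0,0,0,0.03],[0,0,-0.01,0,0,0,0.03],[0,0,0,0,0,0,0.03],[0,0,0,0,0,0,0.03]]}'
```

```text
time_s: 20.15
eef_pos: [621.0, 256.4, 155.5]
eef_rot: [0.744, 0.664, 0.052, 0.059]
wrist_force: [-0.2, 0.0, -2.8]
width: 42.7
finger_force: 46.6
time_s: 20.57
eef_pos: [620.8, 253.7, 106.3]
eef_rot: [0.745, 0.663, 0.052, 0.059]
wrist_force: [-1.1, 0.9, -2.5]
width: 42.6
finger_force: 46.6
```

```bash
python3 -m jog '{"commands":[[-0.0042,-0.017,-0.01,0,0,0,0.03],[0,0,-0.02,0,0,0,0.03],[0,0,-0.015,0,0,0,0.03],[0,0,0,0,0,0,0.03],[0,0,0,0,0,0,0.03]]}'
python3 - <<'E'
from h import *
a=-0.115; R=np.array([[np.cos(a),np.sin(a)],[-np.sin(a),np.cos(a)]])
print(get_state()['eef_pos'])
for n in('wrist','side','scene'):
    c=snap(n,'p_'+n+'.png' ); W,_=cloud(c);P=W.reshape(-1,3);P=P[~np.isnan(P).any(1)]
    L=(P[:,:2]-[560.5,243.2])@R.T
    for a0,b in((-83,-30),(30,83),(-110,110)):
        k=(L[:,0]>20)&(L[:,0]<100)&(L[:,1]>a0)&(L[:,1]<b)&(P[:,2]>66)&(P[:,2]<105)
        if k.sum()>20: print(n,k.sum(),'top',np.percentile(P[k,2],99).round(1),'lx',L[k,0].min().round(1),L[k,0].max().round(1),'ly',L[k,1].min().round(1),L[k,1].max().round(1))
E
```

```text
time_s: 20.98
eef_pos: [617.6, 237.1, 63.3]
eef_rot: [0.745, 0.663, 0.053, 0.059]
wrist_force: [1.2, 0.3, -2.2]
width: 42.7
finger_force: 46.6
[617.62526671 237.07358935  63.32757714]
wrist 19103 top 101.6 lx 32.9 76.3 ly 30.0 83.0
wrist 38843 top 101.8 lx 20.0 89.5 ly -32.3 99.5
side 122 top 104.7 lx 33.2 76.4 ly -82.5 -30.5
side 366 top 104.1 lx 20.4 89.2 ly -109.1 28.9
scene 132 top 104.9 lx 36.7 77.2 ly -82.8 -45.6
scene 309 top 104.9 lx 34.3 78.0 ly 30.2 82.9
scene 776 top 104.9 lx 20.7 89.3 ly -104.2 99.9
```

```bash
python3 -m jog '{"commands":[[0,0,-0.01,0,0,0,0.03],[0,0,-0.008,0,0,0,0.03],[0,0,-0.004,0,0,0,0.03],[0,0,-0.002,0,0,0,0.03],[0,0,0,0,0,0,0.03]]}'; python3 -m jog '{"commands":[[0,0,-0.0015,0,0,0,0.03],[0,0,-0.0015,0,0,0,0.03],[0,0,0,0,0,0,0.03]]}'; python3 -m jog '{"commands":[[0,0,-0.0015,0,0,0,0.03],[0,0,0,0,0,0,0.03]]}'; python3 -m jog '{"commands":[[0,0,-0.001,0,0,0,0.03],[0,0,0,0,0,0,0.03]]}'
```

```text
time_s: 21.55
eef_pos: [616.6, 237.2, 37.5]
eef_rot: [0.744, 0.663, 0.052, 0.059]
wrist_force: [0.5, 0.8, -3.7]
width: 42.8
finger_force: 46.6
time_s: 21.8
eef_pos: [617.5, 237.5, 35.9]
eef_rot: [0.744, 0.663, 0.053, 0.059]
wrist_force: [-0.5, -0.4, -3.6]
width: 42.7
finger_force: 46.6
time_s: 21.97
eef_pos: [617.9, 237.6, 35.1]
eef_rot: [0.744, 0.663, 0.053, 0.059]
wrist_force: [-0.9, -0.7, 0.0]
width: 42.5
finger_force: 46.9
time_s: 22.13
eef_pos: [617.9, 237.6, 35.1]
eef_rot: [0.744, 0.663, 0.053, 0.059]
wrist_force: [-4.7, -1.2, 5.5]
width: 42.7
finger_force: 47.7
```

```bash
python3 -m jog '{"commands":[[0,0,0.0018,0,0,0,0.03],[-0.002,0.0002,-0.0003,0,0,0,0.03],[-0.002,0.0002,-0.0003,0,0,0,0.03],[0,0,0,0,0,0,0.03]]}'; python3 -m jog '{"commands":[[-0.0015,0.0002,-0.0003,0,0,0,0.03],[0,0,0,0,0,0,0.03]]}';python3 -m jog '{"commands":[[-0.0015,0.0002,-0.0003,0,0,0,0.03],[0,0,0,0,0,0,0.03]]}'; python3 -m jog '{"commands":[[-0.0015,0.0002,-0.0003,0,0,0,0.03],[0,0,0,0,0,0,0.03]]}'
```

```text
time_s: 22.47
eef_pos: [613.1, 237.8, 34.4]
eef_rot: [0.744, 0.663, 0.053, 0.059]
wrist_force: [-0.4, -0.9, -1.8]
width: 42.5
finger_force: 47.0
time_s: 22.63
eef_pos: [611.8, 238.1, 34.2]
eef_rot: [0.744, 0.663, 0.053, 0.059]
wrist_force: [0.3, -0.8, -1.4]
width: 42.7
finger_force: 46.9
time_s: 22.8
eef_pos: [610.3, 238.3, 33.9]
eef_rot: [0.744, 0.663, 0.053, 0.059]
wrist_force: [-0.3, 0.5, -2.1]
width: 42.6
finger_force: 46.9
time_s: 22.97
eef_pos: [608.9, 238.5, 33.7]
eef_rot: [0.744, 0.663, 0.053, 0.059]
wrist_force: [1.0, -0.7, -1.9]
width: 42.7
finger_force: 46.8
```

```bash
python3 -m jog '{"commands":[[-0.001,0.0001,-0.0002,0,0,0,0.03],[0,0,0,0,0,0,0.03]]}';python3 -m jog '{"commands":[[-0.001,0.0001,-0.0002,0,0,0,0.03],[0,0,0,0,0,0,0.03]]}'; python3 -m jog '{"commands":[[-0.001,0.0001,-0.0002,0,0,0,0.03],[0,0,0,0,0,0,0.03]]}'
```

```text
time_s: 23.13
eef_pos: [608.0, 238.6, 33.6]
eef_rot: [0.744, 0.663, 0.053, 0.059]
wrist_force: [-0.1, 0.2, -2.7]
width: 42.8
finger_force: 46.8
time_s: 23.3
eef_pos: [607.0, 238.7, 33.4]
eef_rot: [0.744, 0.663, 0.053, 0.059]
wrist_force: [0.7, -0.9, -1.9]
width: 42.5
finger_force: 46.8
time_s: 23.47
eef_pos: [606.0, 238.8, 33.2]
eef_rot: [0.744, 0.663, 0.053, 0.059]
wrist_force: [0.8, 0.6, -1.6]
width: 42.5
finger_force: 46.8
```

```bash
cat >> h.py <<'E'
def loc(P,o=(560.5,243.2),a=-0.115):
    R=np.array([[np.cos(a),np.sin(a)],[-np.sin(a),np.cos(a)]]); return (P[...,:2]-o)@R.T
def wed():
    for n in('wrist','side','scene'):
        c=snap(n)
        for ce,P in blobs(c,'orange',(480,700,150,360,12,75),8):
            L=loc(P); print(n,ce,len(P),'lx',np.percentile(L[:,0],[2,50,98]).round(1),'ly',np.percentile(L[:,1],[2,98]).round(1),'z',P[:,2].min().round(1),P[:,2].max().round(1))
E
python3 - <<'E'
from h import *
wed()
c=snap('side')
cv2.imwrite('pics/s3.png',cv2.resize(c['frame'][130:220,210:330],(800,600),interpolation=cv2.INTER_CUBIC))
c=snap('scene')
cv2.imwrite('pics/s4.png',cv2.resize(c['frame'][200:335,230:410],(800,600),interpolation=cv2.INTER_CUBIC))
E
```

```text
wrist [165.5 161.4] 11587 lx [-14.3   2.8  20.6] ly [37.1 74.7] z 37.5 54.7
wrist [222.5 352.7] 294 lx [16.1 18.8 21. ] ly [-41.3 -17.1] z 23.9 65.6
wrist [151.9 395.5] 502 lx [-15.3 -11.6  -8. ] ly [-53.2 -33.7] z 47.7 51.5
side [267.5 175.6] 68 lx [-9.8  3.  19. ] ly [-79.9 -41.2] z 33.4 55.5
scene [326.  275.7] 160 lx [-14.4   3.   15.8] ly [36.7 74.1] z 41.2 57.3
```

View pics/s4.png

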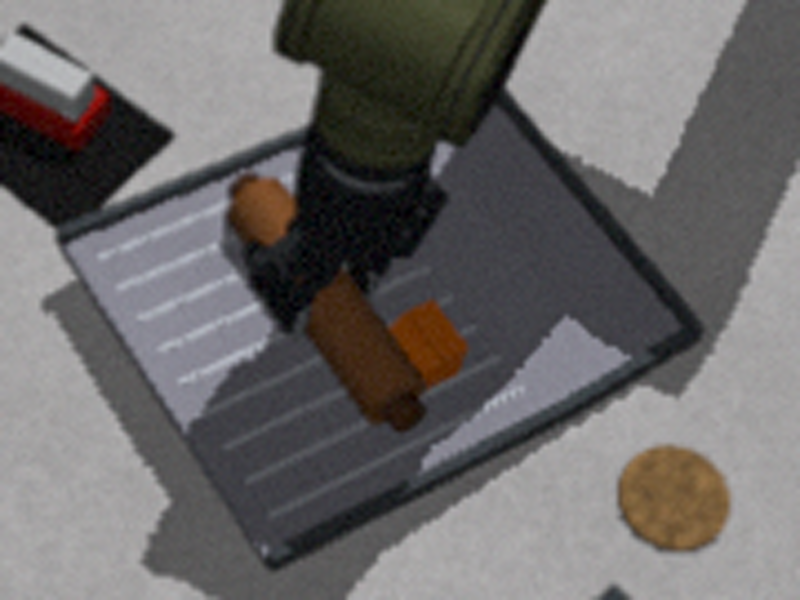

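```bash
python3 -m jog '{"commands":[[0,0,0,0,0,0,0.044],[0,0,0,0,0,0,0.046],[0,0,0,0,0,0,0.05],[0,0,0,0,0,0,0.055],[0,0,0,0,0,0,0.062],[0,0,0,0,0,0,0.07],[-0.0016,0.0002,0.01,0,0,0,0.07],[-0.0032,0.0003,0.02,0,0,0,0.07],[-0.0048,0.0005,0.03,0,0,0,0.07],[-0.0048,0.0005,0.03,0,0,0,0.085],[0,0,0.03,0.0046,0.04,0,0.085],[0,0,0.03,0.0046,0.04,0,0.085],[0,0,0.03,0.0046,0.04,0,0.085],[0,0,0.01,0.0046,0.039,0,0.085],[0,0,0,0,0,0,0.085]]}'
python3 - <<'E'
from h import *
c=snap('wrist','w6.png'); W,_=cloud(c)
for ce,P in blobs(c,'orange',(480,700,150,360,12,60),300):
    L=loc(P); print(ce,len(P),'lx',np.percentile(L[:,0],[1,50,99]).round(1),'ly',np.percentile(L[:,1],[2,98]).round(1),P[:,2].max())
P=W.reshape(-1,3);P=P[~np.isnan(P).any(1)];L=loc(P)
for y in range(-90,91,20):
    k=(abs(L[:,1]-y)<4)&(L[:,0]>27)&(L[:,0]<90)&(P[:,2]>50)&(P[:,2]<90)
    if k.sum()>20:
        print(y,L[k,0].min().round(1),L[k,0].max().round(1),P[k,2].max().round(1))
E
```

```text
time_s: 24.97
eef_pos: [594.5, 240.7, 229.2]
eef_rot: [0.747, 0.665, 0.004, 0.001]
wrist_force: [0.7, -0.8, -0.1]
width: 85.0
finger_force: 0.0
[243.3 138.8] 1568 lx [-14.5   3.5  21.2] ly [37.6 74.2] 56.40769863755958
[246.7 243.3] 1322 lx [-14.3   4.   20.8] ly [-71.6 -33.5] 54.083429637677455
-90 30.8 51.1 67.8
-70 27.9 63.2 72.1
-50 27.0 63.9 71.3
-30 27.2 63.3 71.5
-10 27.3 64.0 72.2
10 27.5 63.2 72.0
30 27.6 64.1 71.9
50 27.7 64.5 72.4
70 27.0 63.7 72.3
90 31.5 54.5 62.5
```

View pics/w6.png

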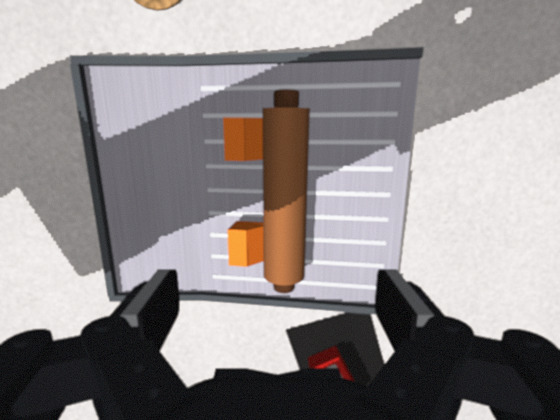

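Pin at (285,195) lies level against both wedges and stays put. Next, the tin.

```bash
python3 -m jog '{"commands":[[0,-0.02,0,0,0,-0.104,0.085],[0,-0.035,0,0,0,-0.104,0.085],[0,-0.035,0,0,0,-0.104,0.085],[0,-0.035,0,0,0,-0.104,0.085],[0,-0.035,0,0,0,-0.104,0.085],[0,-0.035,0,0,0,-0.104,0.085],[0,-0.035,0,0,0,-0.104,0.085],[0,-0.035,0,0,0,-0.104,0.085],[0.0,-0.035,0,0,0,-0.104,0.085],[0,-0.035,0,0,0,-0.104,0.085],[0.0,-0.035,0,0,0,-0.104,0.085],[0,-0.035,0,0,0,-0.104,0.085],[0,-0.035,-0.01,0,0,-0.104,0.085],[0,-0.035,-0.01,0,0,-0.104,0.085],[0,-0.015,-0.02,0,0,0,0.085],[0,0,0,0,0,0,0.085],[0,0,0,0,0,0,0.085]]}'
python3 - <<'E'
from h import *
s=get_state();print(s['eef_pos'],s['joint_positions'].round(2))
c=snap('wrist'); W,_=cloud(c);P=W.reshape(-1,3);P=P[~np.isnan(P).any(1)]
k=(P[:,0]>560)&(P[:,0]<660)&(P[:,1]>-320)&(P[:,1]<-190)&(P[:,2]>78)&(P[:,2]<95); print('tin',k.sum(),rect(P[k]))
for n in('side','scene'):
    P=cloud(snap(n))[0].reshape(-1,3);P=P[~np.isnan(P).any(1)]
    k=(P[:,0]>250)&(P[:,0]<750)&(P[:,1]>380)&(P[:,1]<700)&(P[:,2]>60)&(P[:,2]<160);print(n,k.sum())
    for ce,q in blobs(snap(n),None,(250,800,380,750,40,170),60): print(ce,len(q),rect(q),q[:,2].max())
E
```

```text
time_s: 26.43
eef_pos: [589.4, -249.1, 179.4]
eef_rot: [1.0, -0.001, -0.003, -0.002]
wrist_force: [-0.2, 0.3, -0.2]
width: 84.9
finger_force: 0.0
[ 589.38764989 -249.07587548  179.38415529] [-0.48  0.14  1.72  0.    1.29  1.09]
tin 3117 [[605.1, -250.8], [45.7, 45.4], 1.1]
side 1527
[253.6  94.8] 1680 [[644.7, 619.4], [212.8, 225.9], 39.1] 169.89394638598924
scene 6841
[446.8 307.4] 1094 [[400.8, 574.7], [72.2, 70.9], 62.4] 137.503801440791
[397. 380.] 6656 [[627.0, 613.0], [217.0, 206.5], 54.4] 169.69072944052778
```

```bash
python3 -m jog '{"commands":[[0.0157,-0.0017,-0.02,0,0,0,0.085],[0,0,-0.03,0,0,0,0.085],[0,0,-0.03,0,0,0,0.085],[0,0,-0.03,0,0,0,0.085],[0,0,-0.018,0,0,0,0.085],[0,0,-0.005,0,0,0,0.085],[0,0,0,0,0,0,0.085],[0,0,0,0,0,0,0.06],[0,0,0,0,0,0,0.035],[0,0,0,0,0,0,0.035],[0,0,0,0,0,0,0.035],[0,0,0,0,0,0,0.035],[0,0,0,0,0,0,0.035]]}' 30; python3 -m jog '{"commands":[[0,0,0,0,0,0,0.035]]}'
```

```text
time_s: 27.77
eef_pos: [608.8, -252.1, 52.7]
eef_rot: [1.0, -0.0, 0.002, 0.0]
wrist_force: [-0.4, 1.1, 6.3]
width: 45.4
finger_force: 31.3
time_s: 27.85
eef_pos: [608.8, -252.1, 52.7]
eef_rot: [1.0, -0.0, 0.002, 0.0]
wrist_force: [-0.6, -0.4, 6.6]
width: 45.2
finger_force: 31.4
```

```bash
python3 -m jog '{"commands":[[0,0,0,0,0,0,0.058],[0,0,0,0,0,0,0.058],[-0.0035,0,-0.007,0,0,0,0.058],[0,0,0,0,0,0,0.058],[0,0,0,0,0,0,0.035],[0,0,0,0,0,0,0.035],[0,0,0,0,0,0,0.035],[0,0,0,0,0,0,0.035]]}' 30; python3 -m jog '{"commands":[[0,0,0.02,0,0,0,0.035],[0,0,0.03,0,0,0,0.035],[0,0,0.035,0,0,0,0.035],[0,0,0.025,0,0,0,0.035],[0,0,0,0,0,0,0.035]]}'
```

```text
time_s: 28.52
eef_pos: [603.6, -251.3, 42.8]
eef_rot: [1.0, -0.0, -0.0, -0.001]
wrist_force: [-0.5, 0.2, -0.4]
width: 45.7
finger_force: 30.8
time_s: 28.93
eef_pos: [607.4, -253.3, 161.2]
eef_rot: [1.0, -0.0, 0.006, 0.002]
wrist_force: [1.1, 0.2, 1.4]
width: 45.4
finger_force: 31.1
```

```bash
python3 -m jog '{"commands":[[-0.003,0.02,0.005,0,0,0,0.035],[-0.005,0.034,0.005,0,0,0,0.035],[-0.005,0.036,0.005,0,0,0,0.035],[-0.005,0.036,0,0,0,0,0.035],[-0.005,0.036,0,0,0,0,0.035],[-0.005,0.036,0,0,0,0,0.035],[-0.005,0.036,0,0,0,0,0.035],[-0.005,0.036,0,0,0,0,0.035],[-0.005,0.036,0,0,0,0,0.035],[-0.005,0.036,0,0,0,0,0.035],[-0.005,0.036,0,0,0,0,0.035],[-0.005,0.036,0,0,0,0,0.035],[-0.005,0.036,0,0,0,0,0.035],[-0.005,0.036,0,0,0,0,0.035],[-0.005,0.036,0,0,0,0,0.035],[-0.005,0.036,0,0,0,0,0.035],[-0.005,0.036,0,0,0,0,0.035],[-0.005,0.034,0,0,0,0,0.035],[-0.003,0.02,0,0,0,0,0.035],[0,0,0,0,0,0,0.035]]}';python3 -m jog '{"commands":[[-0.02,0.03,-0.03,0,0,0,0.035],[0,0.01,-0.03,0,0,0,0.035],[0,0,0,0,0,0,0.035],[0,0,0,0,0,0,0.035],[0,0,0,0,0,0,0.035]]}'
python3 - <<'E'
from h import *
print(get_state()['eef_pos'])
for n in('wrist','side','scene'):
    c=snap(n);W,_=cloud(c);hsv=cv2.cvtColor(c['frame'],cv2.COLOR_BGR2HSV)
    m=cv2.inRange(hsv,(8,80,60),(22,220,255))>0
    m&=(W[...,0]>440)&(W[...,0]<560)&(W[...,1]>400)&(W[...,1]<520)&(W[...,2]<20)
    print(n,m.sum(),rect(W[m]) if m.sum()>5 else '')
E
```

```text
time_s: 30.6
eef_pos: [511.1, 400.1, 166.9]
eef_rot: [1.0, 0.002, -0.001, -0.001]
wrist_force: [-0.1, -0.6, -0.9]
width: 45.5
finger_force: 31.2
time_s: 31.02
eef_pos: [495.6, 432.4, 111.8]
eef_rot: [1.0, -0.001, 0.0, -0.0]
wrist_force: [0.4, 0.4, -1.0]
width: 45.5
finger_force: 31.4
[495.56607571 432.42295788 111.83005322]
wrist 5374 [[508.2, 463.4], [60.3, 68.0], 28.2]
side 120 [[502.6, 458.5], [57.7, 59.0], 10.2]
scene 422 [[504.2, 460.7], [66.2, 66.1], 57.6]
```

```bash
python3 -m jog '{"commands":[[0.0085,0.0285,0,0,0,0,0.035],[0,0,-0.03,0,0,0,0.035],[0,0,-0.03,0,0,0,0.035],[0,0,-0.02,0,0,0,0.035],[0,0,-0.008,0,0,0,0.035],[0,0,0,0,0,0,0.035],[0,0,0,0,0,0,0.035]]}';python3 -m jog '{"commands":[[0,0,-0.004,0,0,0,0.035],[0,0,-0.002,0,0,0,0.035],[0,0,0,0,0,0,0.035],[0,0,0,0,0,0,0.035]]}'
```

```text
time_s: 31.75
eef_pos: [504.5, 461.9, 24.9]
eef_rot: [1.0, -0.001, 0.001, -0.001]
wrist_force: [1.0, 0.2, -0.2]
width: 45.1
finger_force: 31.6
time_s: 32.08
eef_pos: [503.9, 462.0, 18.4]
eef_rot: [1.0, -0.0, 0.001, -0.001]
wrist_force: [0.1, 0.1, -0.9]
width: 45.5
finger_force: 31.6
```

```bash
python3 -m jog '{"commands":[[0,-0.001,-0.002,0,0,0,0.035],[0,0,-0.002,0,0,0,0.035],[0,0,0,0,0,0,0.035]]}';python3 -m jog '{"commands":[[0,0,-0.0015,0,0,0,0.035],[0,0,0,0,0,0,0.035]]}';python3 -m jog '{"commands":[[0,0,-0.0015,0,0,0,0.035],[0,0,0,0,0,0,0.035]]}'
```

```text
time_s: 32.33
eef_pos: [503.2, 460.4, 13.0]
eef_rot: [1.0, -0.0, -0.0, -0.0]
wrist_force: [-0.1, 0.4, -1.4]
width: 45.5
finger_force: 31.6
time_s: 32.5
eef_pos: [503.3, 460.6, 11.5]
eef_rot: [1.0, -0.0, -0.0, -0.0]
wrist_force: [0.2, -0.5, -1.6]
width: 45.3
finger_force: 31.6
time_s: 32.67
eef_pos: [503.7, 460.8, 10.9]
eef_rot: [1.0, -0.0, 0.0, -0.001]
wrist_force: [0.2, -0.4, 0.9]
width: 45.1
finger_force: 31.7
```

```bash
python3 -m jog '{"commands":[[0,0,0,0,0,0,0.055],[0,0,0,0,0,0,0.065],[0,0,0,0,0,0,0.065],[0,0,0.02,0,0,0,0.065],[0,0,0.035,0,0,0,0.085],[0,0,0.035,0,0,0,0.085],[0,0,0.035,0,0,0,0.085],[0,-0.01,0.035,0,0,0,0.085],[0,-0.02,0.025,0,0,0.05,0.085],[0,0,0,0,0,0,0.085]]}'
python3 - <<'E'
from h import *
c=snap('wrist'); W,_=cloud(c);P=W.reshape(-1,3);P=P[~np.isnan(P).any(1)]
k=(P[:,0]>460)&(P[:,0]<560)&(P[:,1]>400)&(P[:,1]<520)
print('tin',rect(P[k&(P[:,2]>50)&(P[:,2]<65)]),P[k,2].max())
hsv=cv2.cvtColor(c['frame'],cv2.COLOR_BGR2HSV)
m=cv2.inRange(hsv,(8,80,60),(22,220,255))>0
m&=(W[...,0]>440)&(W[...,0]<570)&(W[...,1]>400)&(W[...,1]<520)&(W[...,2]<20); print(rect(W[m]))
E
python3 -m jog '{"commands":[[0.006,-0.03,0,0,0,0.11,0.085],[0.006,-0.03,0,0,0,0.11,0.085],[0.006,-0.03,0,0,0,0.11,0.085],[0.006,-0.03,0,0,0,0.11,0.085],[0.006,-0.03,0,0,0,0.11,0.085],[0.006,-0.03,0,0,0,0.11,0.085],[0.006,-0.03,0,0,0,0.11,0.085],[0.006,-0.03,0,0,0,0.11,0.085],[0.006,-0.03,0,0,0,0.11,0.085],[0.006,-0.03,0,0,0,0.11,0.085],[0.006,-0.03,0,0,0,0.11,0.085],[0.006,-0.03,0,0,0,0.11,0.085],[0.006,-0.03,0,0,0,0.11,0.085],[0.006,-0.03,0,0,0,0.11,0.085],[0.006,-0.03,0,0,0,0.11,0.085],[0.006,-0.01,0,0,0,0.11,0.085],[0.006,0,0,0,0,0.1,0.085],[0,0,0,0,0,0,0.085],[0,0,0,0,0,0,0.085]]}'
python3 - <<'E'
from h import *
print(get_state()['eef_pos'])
c=snap('wrist','w7.png'); W,_=cloud(c);P=W.reshape(-1,3);P=P[~np.isnan(P).any(1)]
k=(P[:,0]>570)&(P[:,0]<740)&(P[:,1]>-110)&(P[:,1]<90)&(P[:,2]>44)&(P[:,2]<65); print('grip',k.sum(),rect(P[k]),P[k,2].mean())
for ce,q in blobs(c,'red',(570,740,-110,90,3,40),50):print('red',rect(q))
hsv=cv2.cvtColor(c['frame'],cv2.COLOR_BGR2HSV)
m=(hsv[...,2]<60)&(W[...,0]>570)&(W[...,0]<740)&(W[...,1]>-110)&(W[...,1]<90)&(abs(W[...,2])<12)
n,l,st,_=cv2.connectedComponentsWithStats(m.astype(np.uint8)); i=1+st[1:,4].argmax(); print('mat',st[i,4],rect(W[l==i]))
E
```

```text
time_s: 33.5
eef_pos: [506.7, 430.9, 204.1]
eef_rot: [1.0, 0.025, 0.005, -0.004]
wrist_force: [0.6, 0.5, 1.4]
width: 85.1
finger_force: 0.0
tin [[506.1, 461.9], [45.7, 45.4], 5.4] 302.2960465979769
[[510.1, 459.3], [67.7, 55.3], 66.1]
time_s: 35.13
eef_pos: [604.9, -29.1, 193.7]
eef_rot: [0.579, 0.815, -0.001, -0.002]
wrist_force: [0.7, 0.7, 0.2]
width: 85.0
finger_force: 0.0
[604.91990092 -29.08376665 193.66291674]
grip 2322 [[641.4, -19.6], [26.1, 70.1], 20.2] 54.78489768804198
red [[645.4, -23.0], [45.3, 89.1], 20.1]
mat 10944 [[652.6, -8.1], [107.5, 147.3], 10.8]
```

View pics/w7.png

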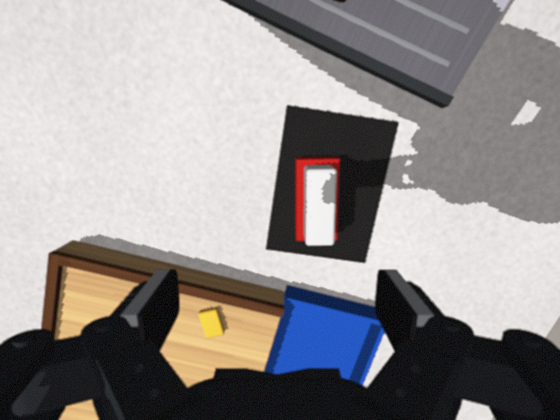

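```bash
python3 -m jog '{"commands":[[0.018,0.005,-0.01,0,0,0.017,0.085],[0.0185,0.0045,-0.02,0,0,0,0.085],[0,0,-0.035,0,0,0,0.085],[0,0,-0.035,0,0,0,0.085],[0,0,-0.035,0,0,0,0.085],[0,0,-0.02,0,0,0,0.085],[0,0,0,0,0,0,0.085],[0,0,0,0,0,0,0.085],[0,0,0,0,0,0,0.085]]}'
```

```text
time_s: 35.93
eef_pos: [643.1, -19.5, 42.3]
eef_rot: [0.571, 0.821, 0.0, 0.001]
wrist_force: [0.6, -0.0, 0.8]
width: 85.1
finger_force: 0.0
```

```bash
python3 -m jog '{"commands":[[-0.001,0,-0.008,0,0,0,0.085],[0,0,-0.005,0,0,0,0.085],[0,0,0,0,0,0,0.06],[0,0,0,0,0,0,0.04],[0,0,0,0,0,0,0.015],[0,0,0,0,0,0,0.015],[0,0,0,0,0,0,0.015],[0,0,0,0,0,0,0.015],[0,0,0,0,0,0,0.015]]}' 50;python3 -m jog '{"commands":[[0,0,0,0,0,0,0.015]]}'
```

```text
time_s: 36.68
eef_pos: [641.4, -19.9, 27.9]
eef_rot: [0.571, 0.821, -0.0, 0.0]
wrist_force: [0.2, 0.3, 1.1]
width: 25.2
finger_force: 50.0
time_s: 36.77
eef_pos: [641.5, -19.9, 28.0]
eef_rot: [0.571, 0.821, -0.0, 0.0]
wrist_force: [0.4, -0.7, 2.1]
width: 25.1
finger_force: 50.0
```

```bash
python3 -m jog '{"commands":[[0,0,0.02,0,0,0,0.015],[0,0,0.035,0,0,0,0.015],[0,0,0.035,0,0,0,0.015],[0,0,0.02,0,0,0,0.015],[-0.0195,-0.0263,0,0,0,-0.0314,0.015],[-0.0195,-0.0263,0,0,0,-0.0314,0.015],[-0.0195,-0.0263,0,0,0,-0.0314,0.015],[-0.0195,-0.0263,0,0,0,-0.0314,0.015],[-0.0195,-0.0263,0,0,0,-0.0314,0.015],[-0.0195,-0.0263,0,0,0,-0.0314,0.015],[-0.0195,-0.0263,0,0,0,-0.0314,0.015],[-0.0195,-0.0263,0,0,0,-0.0314,0.015],[-0.019,-0.0263,0,0,0,-0.0318,0.015],[0,0,0,0,0,0,0.015],[0,0,0,0,0,0,0.015],[0,0,0,0,0,0,0.015]]}'
python3 - <<'E'
from h import *
print(get_state()['eef_pos'])
for n in('wrist','side','scene'):
  c=snap(n)
  for ce,q in blobs(c,'yellow',(420,800,-380,-110,0,60),15): L=loc(q[q[:,2]>q[:,2].max()-7],(541,-248.5),.0716); print(n,ce,len(q),rect(L),q[:,2].max().round(0))
E
```

```text
time_s: 38.1
eef_pos: [465.7, -256.0, 136.9]
eef_rot: [0.681, 0.732, -0.0, -0.001]
wrist_force: [0.4, 0.1, -2.2]
width: 25.3
finger_force: 50.2
[ 465.74190129 -256.03549947  136.86078699]
wrist [460. 110.] 1343 [[47.5, 74.6], [19.8, 29.9], 28.7] 47.0
wrist [358.9 116.3] 1344 [[-19.8, 71.0], [20.3, 30.0], 60.2] 47.0
wrist [334.8 185.1] 878 [[-35.7, 22.9], [26.8, 20.1], 31.9] 46.0
wrist [359.1 250.2] 957 [[-13.4, -26.5], [29.9, 19.8], 35.8] 46.0
side [307.6 248. ] 25 [[45.5, 70.2], [12.9, 20.4], 19.7] 48.0
side [303.8 278.4] 55 [[-12.7, -30.1], [28.2, 17.8], 35.3] 50.0
scene [223.4 151.3] 34 [[-14.5, -27.2], [31.9, 15.8], 38.8] 52.0
scene [243.1 166.5] 49 [[-20.4, 70.7], [18.1, 27.6], 62.3] 52.0
```

```bash
python3 -m jog '{"commands":[[-0.007,-0.0005,-0.02,0,0,0,0.015],[0,0,-0.025,0,0,0,0.015],[0,0,-0.015,0,0,0,0.015],[0,0,0,0,0,0,0.015],[0,0,0,0,0,0,0.015],[0,0,0,0,0,0,0.015]]}'; python3 -m jog '{"commands":[[0,0,-0.006,0,0,0,0.015],[0,0,-0.004,0,0,0,0.015],[0,0,0,0,0,0,0.015],[0,0,0,0,0,0,0.015]]}'
```

```text
time_s: 38.75
eef_pos: [460.1, -257.0, 78.6]
eef_rot: [0.681, 0.733, -0.0, 0.0]
wrist_force: [0.2, 0.0, -1.3]
width: 25.5
finger_force: 50.0
time_s: 39.08
eef_pos: [459.0, -257.0, 67.5]
eef_rot: [0.681, 0.732, -0.0, -0.0]
wrist_force: [0.6, -0.0, -2.0]
width: 24.9
finger_force: 50.1
```

```bash
python3 -m jog '{"commands":[[0,0,-0.003,0,0,0,0.015],[0,0,0,0,0,0,0.015]]}'; python3 -m jog '{"commands":[[0,0,-0.0015,0,0,0,0.015],[0,0,0,0,0,0,0.015]]}'; python3 -m jog '{"commands":[[0,0,-0.0015,0,0,0,0.015],[0,0,0,0,0,0,0.015]]}'
```

```text
time_s: 39.25
eef_pos: [458.8, -257.0, 64.2]
eef_rot: [0.681, 0.732, -0.0, -0.001]
wrist_force: [-0.2, 0.2, -2.2]
width: 25.2
finger_force: 50.1
time_s: 39.42
eef_pos: [458.8, -256.9, 62.7]
eef_rot: [0.681, 0.732, -0.0, -0.001]
wrist_force: [0.3, 0.0, -1.5]
width: 25.3
finger_force: 50.1
time_s: 39.58
eef_pos: [458.9, -256.9, 61.3]
eef_rot: [0.681, 0.732, -0.0, -0.001]
wrist_force: [-0.2, -0.0, -2.4]
width: 25.0
finger_force: 50.1
```

```bash
python3 -m jog '{"commands":[[0.004,0.0003,0,0,0,0,0.015],[0.006,0.0004,0,0,0,0,0.015],[0.008,0.0006,0,0,0,0,0.015],[0.008,0.0006,0,0,0,0,0.015],[0.008,0.0006,0,0,0,0,0.015],[0.008,0.0006,0,0,0,0,0.015],[0.008,0.0006,0,0,0,0,0.015],[0.008,0.0005,0,0,0,0,0.015],[0.008,0.0006,0,0,0,0,0.015],[0.008,0.0006,0,0,0,0,0.015],[0.008,0.0006,0,0,0,0,0.015],[0.008,0.0005,0,0,0,0,0.015],[0.008,0.0006,0,0,0,0,0.015],[0.008,0.0006,0,0,0,0,0.015],[0.006,0.0006,0,0,0,0,0.015],[0.002,0,0,0,0,0,0.015],[0,0,0,0,0,0,0.015]]}'
python3 - <<'E'
from h import *
for n in('wrist','side','scene'):
  c=snap(n,'q_%s.png'%n)
  for ce,q in blobs(c,'yellow',(420,800,-380,-110,0,60),12): L=loc(q[q[:,2]>q[:,2].max()-7],(541,-248.5),.0716); print(n,ce,len(q),rect(L),q[:,2].max().round(0))
E
```

```text
time_s: 41.0
eef_pos: [573.6, -248.7, 61.5]
eef_rot: [0.681, 0.732, -0.0, -0.0]
wrist_force: [0.0, 0.2, -1.9]
width: 25.0
finger_force: 50.1
wrist [309.9 105.1] 2902 [[47.5, 74.3], [19.9, 29.6], 27.9] 46.0
wrist [165.3 112.8] 2904 [[-19.3, 70.7], [20.3, 29.8], 59.8] 47.0
wrist [348.1 231.4] 2049 [[68.9, 12.9], [28.4, 19.9], 0.2] 46.0
wrist [361.6 293.9] 690 [[78.3, -24.2], [12.7, 20.6], 27.7] 46.0
side [289.3 255.2] 54 [[-20.6, 66.6], [19.2, 28.0], 55.5] 49.0
side [328.  269.7] 48 [[68.1, -30.9], [28.7, 17.7], 30.2] 49.0
scene [203.1 164. ] 43 [[70.8, -28.8], [27.4, 19.1], 33.9] 53.0
scene [243.4 166.5] 49 [[-19.5, 69.4], [20.3, 26.7], 59.0] 51.0
scene [228.1 177.7] 53 [[47.2, 72.8], [20.8, 28.8], 24.0] 51.0
```

```bash
python3 -m jog '{"commands":[[0.005,0.0004,0,0,0,0,0.015],[0.008,0.0006,0,0,0,0,0.015],[0.008,0.0006,0,0,0,0,0.015],[0.008,0.0006,0,0,0,0,0.015],[0.008,0.0005,0,0,0,0,0.015],[0.008,0.0006,0,0,0,0,0.015],[0.008,0.0006,0,0,0,0,0.015],[0.008,0.0006,0,0,0,0,0.015],[0.008,0.0005,0,0,0,0,0.015],[0.008,0.0006,0,0,0,0,0.015],[0.008,0.0006,0,0,0,0,0.015],[0.006,0.0004,0,0,0,0,0.015],[0,0,0,0,0,0,0.015],[0,0,0,0,0,0,0.015],[0,0,0.02,0,0,0,0.015],[0,0,0.03,0,0,0,0.015],[0,0,0.02,0,0,0,0.015],[0,0,0,0,0,0,0.015]]}'
python3 - <<'E'
from h import *
print(get_state()['eef_pos'])
for n in('wrist','side','scene'):
  c=snap(n,'q2_%s.png'%n)
  for ce,q in blobs(c,'yellow',(420,860,-400,-110,-5,60),12): L=loc(q[q[:,2]>q[:,2].max()-7],(541,-248.5),.0716); print(n,ce,len(q),rect(L),q[:,2].max().round(0))
E
```

```text
time_s: 42.65
eef_pos: [666.8, -243.6, 138.1]
eef_rot: [0.681, 0.732, 0.001, 0.004]
wrist_force: [1.8, -1.0, -0.2]
width: 25.1
finger_force: 50.3
[ 666.77364236 -243.62850218  138.06289298]
wrist [160.9 106.6] 1404 [[47.8, 74.3], [20.8, 30.4], 28.4] 47.0
wrist [ 60.5 111. ] 1446 [[-19.3, 71.2], [20.2, 30.4], 59.1] 47.0
wrist [314.5 182.2] 349 [[154.1, 13.3], [28.5, 18.8], 0.2] 14.0
wrist [321.6 242.9] 77 [[165.3, -36.0], [18.2, 3.8], 86.7] 13.0
side [307.4 247.9] 52 [[46.5, 70.3], [21.4, 23.5], 23.5] 49.0
side [289.4 255.2] 56 [[-20.1, 66.4], [22.5, 26.5], 65.1] 46.0
side [350.  268.6] 28 [[150.3, -40.9], [21.6, 15.4], 6.2] 17.0
scene [243.2 166.6] 49 [[-19.0, 70.1], [21.3, 27.3], 54.0] 50.0
scene [228.1 177.7] 51 [[46.4, 73.7], [21.5, 24.6], 41.3] 51.0
scene [183.8 181.8] 36 [[154.6, -35.0], [19.9, 23.8], 81.9] 18.0
scene [193.4 189.4] 21 [[148.9, 12.7], [15.6, 16.2], 0.7] 17.0
```

```bash
python3 -m jog '{"commands":[[-0.034,0.0074,0,0,0,0,0.015],[-0.034,0.0074,0,0,0,0,0.015],[-0.034,0.0074,0,0,0,0,0.015],[-0.034,0.0074,0,0,0,0,0.015],[-0.034,0.0074,0,0,0,0,0.015],[-0.034,0.0074,0,0,0,0,0.015],[0,0,-0.02,0,0,0,0.015],[0,0,-0.025,0,0,0,0.015],[0,0,-0.015,0,0,0,0.015],[0,0,0,0,0,0,0.015],[0,0,0,0,0,0,0.015],[0,0,0,0,0,0,0.015]]}'; python3 -m jog '{"commands":[[0,0,0,0,0,0,0.015]]}'
```

```text
time_s: 43.8
eef_pos: [459.9, -197.6, 71.3]
eef_rot: [0.681, 0.732, -0.0, -0.001]
wrist_force: [-0.2, 0.0, -2.1]
width: 24.8
finger_force: 50.6
time_s: 43.88
eef_pos: [460.8, -198.1, 72.4]
eef_rot: [0.681, 0.732, -0.0, 0.0]
wrist_force: [-0.6, -0.7, -1.6]
width: 25.2
finger_force: 50.6
```

```bash
python3 -m jog '{"commands":[[0,-0.001,-0.005,0,0,0,0.015],[0,0,-0.003,0,0,0,0.015],[0,0,-0.002,0,0,0,0.015],[0,0,0,0,0,0,0.015],[0,0,0,0,0,0,0.015]]}'; python3 -m jog '{"commands":[[0,0,-0.001,0,0,0,0.015],[0,0,0,0,0,0,0.015]]}'
```

```text
time_s: 44.3
eef_pos: [460.0, -198.7, 61.4]
eef_rot: [0.681, 0.732, -0.0, -0.001]
wrist_force: [-0.5, -0.1, -2.7]
width: 25.3
finger_force: 50.7
time_s: 44.47
eef_pos: [460.3, -198.8, 61.0]
eef_rot: [0.681, 0.732, -0.0, -0.0]
wrist_force: [-0.6, 0.4, 0.0]
width: 24.9
finger_force: 51.0
```

```bash
python3 -m jog '{"commands":[[0.004,0.0003,0.0007,0,0,0,0.015],[0.006,0.0004,0,0,0,0,0.015],[0.008,0.0006,0,0,0,0,0.015],[0.008,0.0006,0,0,0,0,0.015],[0.008,0.0006,0,0,0,0,0.015],[0.008,0.0006,0,0,0,0,0.015],[0.008,0.0006,0,0,0,0,0.015],[0.008,0.0005,0,0,0,0,0.015],[0.008,0.0006,0,0,0,0,0.015],[0.008,0.0006,0,0,0,0,0.015],[0.008,0.0006,0,0,0,0,0.015],[0.008,0.0005,0,0,0,0,0.015],[0.008,0.0006,0,0,0,0,0.015],[0.006,0.0006,0,0,0,0,0.015],[0.002,0,0,0,0,0,0.015],[0,0,0,0,0,0,0.015]]}'
python3 - <<'E'
from h import *
for n in('wrist','side','scene'):
  c=snap(n)
  for ce,q in blobs(c,'yellow',(420,860,-400,-110,-5,60),12): L=loc(q[q[:,2]>q[:,2].max()-7],(541,-248.5),.0716); print(n,ce,len(q),rect(L),q[:,2].max().round(0))
E
```

```text
time_s: 45.8
eef_pos: [566.5, -191.0, 61.2]
eef_rot: [0.681, 0.732, -0.0, -0.0]
wrist_force: [-0.9, -0.9, -1.9]
width: 25.2
finger_force: 50.6
wrist [373.4 217.4] 4380 [[75.9, 77.0], [29.9, 48.1], 89.4] 46.0
wrist [468.4 300.5] 1350 [[153.5, 13.6], [30.4, 19.8], 1.0] 14.0
wrist [433.6 373.2] 19 [[138.4, -42.9], [0.8, 4.3], 15.3] 12.0
side [319.7 244.8] 18 [[89.2, 64.9], [16.7, 13.5], 63.2] 46.0
side [343.3 257. ] 26 [[151.9, 7.0], [25.4, 12.7], 1.8] 18.0
side [350.  268.6] 28 [[148.3, -40.0], [22.6, 12.0], 3.6] 17.0
scene [183.8 181.8] 36 [[155.5, -33.4], [22.5, 20.5], 9.3] 20.0
scene [192.  190.5] 38 [[154.9, 13.8], [27.3, 16.0], 2.9] 19.0
```

```bash
python3 -m jog '{"commands":[[0.005,0.0004,0,0,0,0,0.015],[0.008,0.0006,0,0,0,0,0.015],[0.008,0.0006,0,0,0,0,0.015],[0.008,0.0006,0,0,0,0,0.015],[0.008,0.0005,0,0,0,0,0.015],[0.008,0.0006,0,0,0,0,0.015],[0.008,0.0006,0,0,0,0,0.015],[0.008,0.0006,0,0,0,0,0.015],[0.008,0.0005,0,0,0,0,0.015],[0.008,0.0006,0,0,0,0,0.015],[0.008,0.0006,0,0,0,0,0.015],[0.008,0.0006,0,0,0,0,0.015],[0.003,0.0002,0,0,0,0,0.015],[0,0,0,0,0,0,0.015],[0,0,0,0,0,0,0.015],[0,0,0.02,0,0,0,0.015],[0,0,0.03,0,0,0,0.015],[0,0,0.02,0,0,0,0.015],[0,0,0,0,0,0,0.015],[0,0,0,0,0,0,0.015]]}'
python3 - <<'E'
from h import *
print(get_state()['eef_pos'])
for n in('wrist','side','scene'):
  c=snap(n)
  for ce,q in blobs(c,'yellow',(420,860,-400,-110,-5,60),12): L=loc(q[q[:,2]>q[:,2].max()-7],(541,-248.5),.0716); print(n,ce,len(q),rect(L),q[:,2].max().round(0))
E
```

```text
time_s: 47.62
eef_pos: [662.7, -184.4, 132.8]
eef_rot: [0.681, 0.732, 0.0, 0.001]
wrist_force: [0.6, 0.6, -2.5]
width: 25.4
finger_force: 50.9
[ 662.65119472 -184.36953093  132.75303397]
wrist [335.6 182.9] 811 [[173.2, 77.3], [28.0, 18.8], 89.2] 14.0
wrist [302.3 175.1] 540 [[146.0, 83.5], [13.6, 28.5], 86.7] 15.0
wrist [323.2 255.1] 128 [[165.6, 13.8], [5.5, 18.1], 1.8] 14.0
side [343.4 257. ] 27 [[152.7, 8.0], [22.1, 12.5], 2.5] 17.0
side [350.  268.6] 28 [[152.7, -39.9], [21.6, 15.6], 16.7] 16.0
scene [183.8 181.8] 36 [[154.1, -35.0], [19.3, 22.8], 81.9] 20.0
scene [192.  190.5] 38 [[154.6, 14.4], [16.9, 25.8], 88.1] 18.0
scene [206.6 200.6] 34 [[144.8, 81.4], [18.4, 24.4], 80.7] 21.0
```

```bash
python3 -m jog '{"commands":[[-0.002,0.02,0,0,0,0.0193,0.015],[-0.002,0.03,0,0,0,0.0193,0.015],[-0.002,0.035,0,0,0,0.0193,0.015],[-0.003,0.035,0,0,0,0.0193,0.015],[-0.003,0.035,0,0,0,0.0193,0.015],[-0.002,0.0175,0,0,0,0.0193,0.015],[0,0,-0.03,0,0,0,0.015],[0,0,-0.035,0,0,0,0.015],[0,0,-0.025,0,0,0,0.015],[0,0,0,0,0,0,0.015],[0,0,0,0,0,0,0.015],[0,0,0,0,0,0,0.015]]}'; python3 -m jog '{"commands":[[0,0,-0.005,0,0,0,0.015],[0,0,-0.003,0,0,0,0.015],[0,0,-0.002,0,0,0,0.015],[0,0,0,0,0,0,0.015],[0,0,0,0,0,0,0.015]]}'
```

```text
time_s: 48.77
eef_pos: [648.4, -11.7, 41.7]
eef_rot: [0.638, 0.77, -0.0, -0.0]
wrist_force: [-0.3, -0.2, -1.8]
width: 25.4
finger_force: 50.6
time_s: 49.18
eef_pos: [648.1, -11.6, 31.5]
eef_rot: [0.638, 0.77, -0.0, -0.0]
wrist_force: [-0.8, 0.1, -3.1]
width: 25.3
finger_force: 50.6
```

```bash
python3 -m jog '{"commands":[[0,0,-0.002,0,0,0,0.015],[0,0,-0.001,0,0,0,0.015],[0,0,0,0,0,0,0.015]]}'; python3 -m jog '{"commands":[[0,0,-0.001,0,0,0,0.015],[0,0,0,0,0,0,0.015]]}';  python3 -m jog '{"commands":[[0,0,-0.0005,0,0,0,0.015],[0,0,0,0,0,0,0.015]]}'
```

```text
time_s: 49.43
eef_pos: [648.0, -11.5, 28.1]
eef_rot: [0.637, 0.77, -0.0, -0.0]
wrist_force: [0.1, -0.8, -0.9]
width: 25.3
finger_force: 50.8
time_s: 49.6
eef_pos: [648.1, -11.5, 27.9]
eef_rot: [0.637, 0.77, -0.0, -0.0]
wrist_force: [-2.3, 0.3, 2.7]
width: 25.5
finger_force: 51.4
time_s: 49.77
eef_pos: [648.1, -11.5, 27.9]
eef_rot: [0.637, 0.771, -0.0, -0.0]
wrist_force: [-3.8, 0.1, 5.5]
width: 25.1
finger_force: 51.9
```

Standing on the mat. Release, rise, and look over everything.

```bash
python3 -m jog '{"commands":[[0,0,0,0,0,0,0.035],[0,0,0,0,0,0,0.05],[0,0,0,0,0,0,0.06],[0,0,0,0,0,0,0.06],[0,0,0.015,0,0,0,0.06],[0,0,0.03,0,0,0,0.06],[0,0,0.035,0,0,0,0.06],[0,0,0.035,0,0,0,0.06],[-0.02,0,0.035,0,0,0,0.06],[-0.03,0,0.02,0,0,0,0.06],[-0.03,-0.01,0.02,0,0,0,0.06],[-0.03,-0.02,0.02,0,0,0,0.06],[-0.03,-0.02,0.02,0,0,0,0.06],[-0.03,-0.02,0.02,0,0,0,0.06],[-0.03,-0.02,0,0,0,0,0.06],[0,0,0,0,0,0,0.06],[0,0,0,0,0,0,0.06]]}'
python3 - <<'E'
from h import *
c=snap('side'); s=snap('scene'); w=snap('wrist')
a=cv2.resize(c['frame'][110:330,190:400],(400,419)); b=cv2.resize(s['frame'][110:340,140:410],(400,419))
cv2.imwrite('pics/fin.png',np.hstack([a,b])); cv2.imwrite('pics/w8.png',w['frame'])
W,_=cloud(w);P=W.reshape(-1,3);P=P[~np.isnan(P).any(1)]
k=(P[:,0]>570)&(P[:,0]<740)&(P[:,1]>-110)&(P[:,1]<90)&(P[:,2]>44)&(P[:,2]<65); print('grip',k.sum(),rect(P[k]),P[k,2].mean())
for n,x in(('w',w),('side',c),('scene',s)):
  for ce,q in blobs(x,'yellow',(420,860,-400,-110,-5,60),12): print(n,rect(loc(q[q[:,2]>q[:,2].max()-7],(541,-248.5),.0716)),q[:,2].max().round(0))
  P=cloud(x)[0].reshape(-1,3);P=P[~np.isnan(P).any(1)];L=loc(P);k=(L[:,0]>25)&(L[:,0]<90)&(abs(L[:,1])<85)&(P[:,2]>58)&(P[:,2]<90)
  if k.sum()>20: print(n,'pin',rect(L[k]))
E
```

```text
time_s: 51.18
eef_pos: [447.3, -102.3, 278.5]
eef_rot: [0.638, 0.77, 0.0, 0.001]
wrist_force: [0.5, 0.4, -0.1]
width: 59.6
finger_force: 0.0
grip 1936 [[648.1, -11.6], [27.6, 70.5], 11.4] 54.00817528457333
w [[156.2, 78.2], [28.5, 51.2], 89.3] 14.0
w [[153.1, 14.4], [19.0, 28.8], 86.6] 14.0
side [[157.2, 76.9], [17.4, 39.4], 68.7] 19.0
side [[152.7, 8.8], [23.4, 15.7], 11.3] 16.0
side [[150.3, -40.7], [26.2, 14.4], 8.9] 17.0
side pin [[47.1, -1.8], [156.9, 31.7], 87.8]
scene [[153.2, -36.5], [19.9, 25.2], 89.6] 17.0
scene [[154.0, 13.5], [24.7, 16.2], 0.7] 19.0
scene [[157.0, 77.8], [25.8, 51.2], 86.9] 20.0
scene pin [[44.8, 0.2], [39.4, 169.5], 0.0]
```

View pics/fin.png

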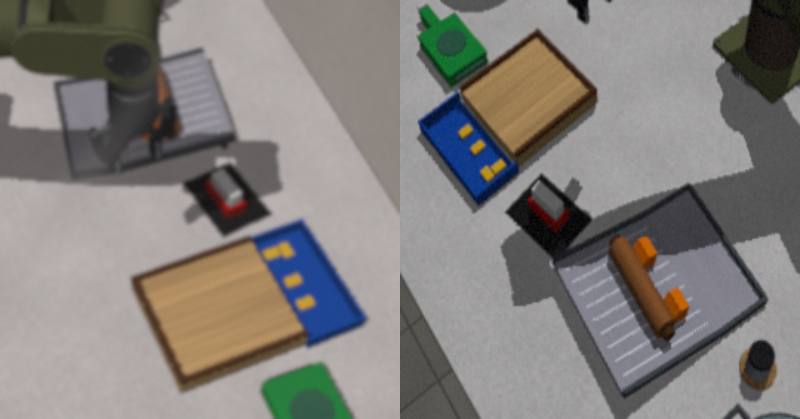

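The right half shows the four chips in the tray at (465–495,130–170), scraper on its mat at (548,200), pin chocked at (640,285), tin on the coaster at (760,360) and an empty board. Handing in.

```bash
python3 -c "
from station import job_done
print(job_done())"
```

```text
the job is handed in; nothing more can be done
None
```

The job is handed in at about 51 s of the 200 s: the pin is chocked level on both wedges, the tin stands on the coaster, all four chips are in the tray, and the scraper is back upright on its mat.

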